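Pack the layout weights away and latch their case

ROBOT

A 6-joint arm with a two-finger parallel gripper is mounted at the origin on the work surface. World frame = base frame: x ahead of the robot, y to its left, z up, the work surface at z = 0. Lengths are in m, angles in rad, forces in N, time in s.
With the tool pointing down it reaches from about 0.35 to 0.85 m from the base axis. Payload 8.1 kg.
Tool frame: the origin (TCP) lies at the very end of the fingers, on their centre line; the grasp point (between the pads) lies robot.hold_point_z behind it (robot.hold_point_z is the distance from the TCP to the grasp point, in m); z points along the fingers, y is the direction in which the jaws open and shut (so a half turn about z gives the same grasp; the last joint's range is limited). The gripper opens to 93 mm and grips with 3 to 60 N. Pads are 15 mm wide; open, the fingers measure 128 mm over their backs; the gripper's body (75 mm by 188 mm) begins 65 mm behind the grasp point.
Start: joints at [-1.254, 0.13, 1.488, -0, 1.523, -0.085], TCP at [0.235, -0.552, 0.219] pointing down, gripper open.
Joint ranges: [-2.96, 2.96], [-0.89, 2.26], [0.02, 2.5], [-1.34, 4.48], [0, 2.73], [-2.66, 2.66]. Speed limits (rad/s): [2.39, 2.39, 2.79, 3.14, 3.14, 3.14].

INTERFACE

Orientations are given as a rotation vector (axis times angle).
In Python, from plant import robot, cams gives the robot as it stands. The module is installed in compiled form; this text tells all that it offers.
- The arm moves only by the tool step_arm, never from a script. Its argument "deltas" is a list of rows, each an object with "offset": the shift along the tool's x, y, z in cm, a list of three; "roll": the turn about the tool's z in rad. In form: [{"offset": [x, y, z], "roll": roll}, ...]. A call has 1 to 12 rows; each row shifts and turns the commanded pose from where the row before left it, along the tool's axes as they then stand; what a row does not reach is not made up. A row lasts 1/8 s, in which the tool goes at most 62.5 mm and 10.7 degrees, less where a joint would pass 70% of its speed; a pose out of reach is approached as far as the arm can. A call with a gripper value outside its range is refused whole. "fingers" is the finger opening in cm, from 0 to 9.3, set as the call begins (left out, the last holds). The fingers move at their own pace and stop on an object; "grip_force" is the grip in N (left out, the last holds). Time passes only in rows, so rows that do not move let the fingers close. It gives the time, the measured TCP pose, the force and the opening at its end, in the units of the state.
- robot.read_state(): the state, without advancing time (a new reading comes with each control period).
- cams.read_camera(name): name is "scene" or "side" or "wrist"; returns a dict with "pixels" (420x560x3 uint8, red, green, blue), "fx", "fy", "cx", "cy" (pixels), "k1" (the pictures are not rectified: a ray, as slopes to the right and down, at radius r is drawn at 1 + k1 r^2 times it, then the intrinsics apply), "extrinsics" (4x4, takes a point from world to camera coordinates). Camera axes: x right, y down, z forward; pixel columns grow to the right and rows downward; lengths in m; the calibration is good to about 2 mm. A picture is of the moment at which its call begins. There is no depth.
- robot.close_job(): hands the job in, once; it reports no verdict.
Trained networks look in a picture, given as the dict that the camera call returned (one of the last four; its "shot" number tells which), for a name from the list of things; names that differ only in an ending like _2 or _b are one class to them, and where a whole thing is asked for, a point or a joint stands for the part that bears it (a point fixed in the world has none). Each returns a list of dicts, best first, with "score" (0 to 1); they miss things now and then, are a little off and sometimes report something else, mostly with a low value. They report only what shows in the picture. A call takes as long as a camera call.
- cams.boxes_of(picture, thing): "xy" ([column, row] in pixels, amid what is visible of it).
- cams.silhouettes(picture, thing): "mask" (420x560 bool, what is visible of it) and "xy" ([column, row] in pixels, amid what is visible of it).
- cams.pinpoint(picture, thing): "xy" ([column, row] in pixels: a listed point, or the origin of a listed thing).
The state is a dict: "t": time; "q": joint angles; "dq": joint speeds; "joint_torque": joint torques, N m; "tool_pos": TCP position; "orientation": TCP orientation; "force": force on the tool from outside, world axes, zero at the start; "wrist_torque": the same for the moment, N m; "opening": finger opening in m.
Only numpy, scipy, OpenCV 4.12 (cv2) and the standard library are available. Lean on these libraries where they do the work, as an engineer would, in place of code of your own. Each camera call takes 0.05 s, during which the arm holds its last target. There are 200 camera calls.

TASK

Clear the layout weights off the light table: put every weight that is there down flat into the recess of its own shape and size in the open case, then shut the lid. Hook the latch's wire loop over the keeper on the lid and, with it hooked, press the lever down flat past centre so that the case stays latched. Leave the tape, can and loupe where they are.

Things in the scene. Friction and masses are not known exactly. Their poses are not given: they have to be found in the camera images.
- disc_big: layout weight, blackened steel: round disc, 50 mm across, 20 mm high, 0.14 to 0.43 kg; on top a bright steel grip fin 12 mm thick along x, 18 mm long along y, 24 mm high (20 to 44 mm above the underside). Origin: centre of the underside, z up; stands on the table at the start, or is absent
- disc_small: layout weight, blackened steel: round disc, 34 mm across, 20 mm high, 0.14 to 0.43 kg; on top a bright steel grip fin 12 mm thick along x, 18 mm long along y, 24 mm high (20 to 44 mm above the underside). Origin: centre of the underside, z up; stands on the table at the start, or is absent
- square_big: layout weight, blackened steel: square block, 46 x 46 mm, 20 mm high, 0.14 to 0.43 kg; on top a bright steel grip fin 12 mm thick along x, 18 mm long along y, 24 mm high (20 to 44 mm above the underside). Origin: centre of the underside, z up; stands on the table at the start, or is absent
- square_small: layout weight, blackened steel: square block, 30 x 30 mm, 20 mm high, 0.14 to 0.43 kg; on top a bright steel grip fin 12 mm thick along x, 18 mm long along y, 24 mm high (20 to 44 mm above the underside). Origin: centre of the underside, z up; stands on the table at the start, or is absent
- bar_long: layout weight, blackened steel: oblong block, 54 mm along its x and 22 mm along its y, 20 mm high, 0.14 to 0.43 kg; on top a bright steel grip fin 12 mm thick along x, 18 mm long along y, 24 mm high (20 to 44 mm above the underside). Origin: centre of the underside, z up; stands on the table at the start, or is absent
- bar_short: layout weight, blackened steel: oblong block, 38 mm along its x and 22 mm along its y, 20 mm high, 0.14 to 0.43 kg; on top a bright steel grip fin 12 mm thick along x, 18 mm long along y, 24 mm high (20 to 44 mm above the underside). Origin: centre of the underside, z up; stands on the table at the start, or is absent
- nest_disc_big: grey foam block 68 (x) x 64 (y) x 14 mm in the case, its place varies; in its middle a recess 10 mm deep for disc_big (round disc), 3.5 mm to spare on each side, edges bevelled 2 mm. Origin: centre of underside, axes as the case's; recess floor 4 mm above. The weight's x goes along the block's x (or half a turn; squares any quarter; discs any way)
- nest_disc_small: grey foam block 68 (x) x 64 (y) x 14 mm in the case, its place varies; in its middle a recess 10 mm deep for disc_small (round disc), 3.5 mm to spare on each side, edges bevelled 2 mm. Origin: centre of underside, axes as the case's; recess floor 4 mm above. The weight's x goes along the block's x (or half a turn; squares any quarter; discs any way)
- nest_square_big: grey foam block 68 (x) x 64 (y) x 14 mm in the case, its place varies; in its middle a recess 10 mm deep for square_big (square block), 3.5 mm to spare on each side, edges bevelled 2 mm. Origin: centre of underside, axes as the case's; recess floor 4 mm above. The weight's x goes along the block's x (or half a turn; squares any quarter; discs any way)
- nest_square_small: grey foam block 68 (x) x 64 (y) x 14 mm in the case, its place varies; in its middle a recess 10 mm deep for square_small (square block), 3.5 mm to spare on each side, edges bevelled 2 mm. Origin: centre of underside, axes as the case's; recess floor 4 mm above. The weight's x goes along the block's x (or half a turn; squares any quarter; discs any way)
- nest_bar_long: grey foam block 68 (x) x 64 (y) x 14 mm in the case, its place varies; in its middle a recess 10 mm deep for bar_long (oblong block), 3.5 mm to spare on each side, edges bevelled 2 mm. Origin: centre of underside, axes as the case's; recess floor 4 mm above. The weight's x goes along the block's x (or half a turn; squares any quarter; discs any way)
- nest_bar_short: grey foam block 68 (x) x 64 (y) x 14 mm in the case, its place varies; in its middle a recess 10 mm deep for bar_short (oblong block), 3.5 mm to spare on each side, edges bevelled 2 mm. Origin: centre of underside, axes as the case's; recess floor 4 mm above. The weight's x goes along the block's x (or half a turn; squares any quarter; discs any way)
- case: open plywood case, fixed, outside 224 (x) x 146 (y) mm, rim 60 mm high, walls 6, floor 6 mm; six nests, 3 columns (70 mm apart along x) by 2 rows (66 mm apart along y). Lid hinged on the +y rim; latch on the -y side on a wooden ledge 64 mm wide, 32 mm high, reaching 106 mm out from the wall. Origin: centre of the underside
- lid (a joint): clear lid with dark edge strips, 224 x 146 x 6 mm, 0.25 kg, hinged at the top of the case's +y wall (73 mm from the middle, 60 mm high): 0 shut, 2.05 wide open on its stop (start), its free edge then 67 mm outside that wall and 190 mm up. Swings freely, damped: falls open beyond 1.6, shut below 1.5 rad (in 2 to 3 s)
- lever (a joint): latch lever, steel, 22 mm wide, rad: 0 lying level, pointing away from the case (its -y); grows as it swings up and towards the lid, to 2.0. A stiff pivot (0.04 N m) keeps it where left. With the loop hooked it goes down easily to about 1.1, then needs about 3 N at its tip until past centre (about 0.25), and then stays at 0
- lever_pivot (a point): lever's pivot axis (along the case's x), 40 mm out from the case wall, 48 mm above the table
- lever_tip (a point): top face of the lever near its free end, 50 mm from the pivot (it ends at 58 mm); the place to press. At lever = 0 it is 51.5 mm above the table
- loop (a joint): wire loop on the lever, swings freely, -0.15 to 1.9 rad (start: folded back from the lid, near 1.9; falls as it swings towards the lid). Its pivot, 14 mm from the lever's pivot, is at lever = 0 10.1 mm outward (-y) of it and 9.7 mm below, and turns with the lever. Loop's angle (pivot to crossbar) above the outward direction = lever + 2.584 - loop
- loop_bar (a point): middle of the loop's crossbar, a 6 mm steel rod 38 mm long along the case's x, 64.5 mm from the loop's pivot; the side wires are 38 mm apart
- loop_tab (a point): point on the loop's finger tab, a steel tab 16 mm wide (along the case's x), 7 mm thick, 32 mm long from the crossbar on, bent 35 degrees from the loop's line (outward when folded back, so it slants up when hooked). This point is 22 mm from the crossbar. Pinched across its 16 mm, the loop pivots in the grip
- keeper_seat (a point): keeper on the lid's free edge: centre of the crossbar once hooked, in the corner of a floor plate (3.5 mm below) and a steel ridge on the latch side (28 mm wide along x, 5 mm thick, top 6.5 mm above this point); the bar must drop in beyond the ridge. 8 mm inside the lid's edge, 8.5 mm above its top; axes as the lid's (shut: as the case's). Gives 6 mm to the latch, 6 N/mm
- tape: bystander: roll of blue tape lying flat, 84 mm across, 19 mm high
- can: bystander: drinks can, 66 mm across, 115 mm high
- loupe: bystander: black folding loupe, 34 x 34 x 39 mm

How it is judged:
By the outcome, as a careful person would: the job done as asked, in the order asked, and still so for the second after the job is handed in, with the robot touching nothing.
Of disc_big, disc_small, square_big, square_small, bar_long, bar_short only 4 to 6 are there at a start; the rules pass over those that are not, and their reading is None.
At some moment in a run one of disc_big, disc_small, square_big, square_small, bar_long, bar_short may be knocked a few centimetres aside while the robot is not near it.
Once in a run the grip may slacken for a moment while it holds something.
It also fails if it takes over 200 s, if anything falls off the work surface, if the arm or the gripper's body presses on something with over 40 N, if the wrist force passes 120 N, or if a joint passes its speed limit or range.

## Working session

There is one attempt and no reset: what is moved stays moved. The work goes in short steps, Python scripts to look and compute and a tool call to move; the robot and the scene stay as the last step left them, time stands still between calls to the robot, and variables do not carry over. Pictures are saved under pics/ and viewed, about 12 in all and at most 16, crops included, and the job is handed in when it is done.

Besides the shell and the picture viewer there is one more tool, called after ">>>" by a JSON object that holds its "method" and its "body". step_arm: Moves the arm, as the interface text tells. Its arguments: {"type":"object","properties":{"deltas":{"type":"array"},"fingers":{"type":"number"},"grip_force":{"type":"number"}},"required":["deltas"]}

```bash
mkdir -p pics
cat > h.py <<'E'
import numpy as np, cv2
from plant import robot, cams
def save(p,name): cv2.imwrite('pics/'+name+'.png',p['pixels'][:,:,::-1])
def proj(p,X):
    X=np.atleast_2d(X); E=np.array(p['extrinsics']); c=X@E[:3,:3].T+E[:3,3]
    s=c[:,:2]/c[:,2:]; r2=(s**2).sum(1,keepdims=True); s=s*(1+p['k1']*r2)
    return s*[p['fx'],p['fy']]+[p['cx'],p['cy']]
def ray(p,xy):
    d=(np.array(xy,float)-[p['cx'],p['cy']])/[p['fx'],p['fy']]; s=d.copy()
    for _ in range(20): s=d/(1+p['k1']*(s@s))
    E=np.array(p['extrinsics']); R=E[:3,:3]
    return -R.T@E[:3,3], R.T@np.array([s[0],s[1],1])
def atz(p,xy,z):
    o,d=ray(p,xy); return o+d*(z-o[2])/d[2]
def tri(ps,xys):
    A=np.zeros((3,3));b=np.zeros(3)
    for p,xy in zip(ps,xys):
        o,d=ray(p,xy); d/=np.linalg.norm(d); M=np.eye(3)-np.outer(d,d); A+=M;b+=M@o
    return np.linalg.solve(A,b)
W=['disc_big','disc_small','square_big','square_small','bar_long','bar_short']
E
cat > a.py <<'E'
from h import *
np.set_printoptions(precision=4,suppress=True)
s=robot.read_state(); print(s['t'],s['tool_pos'],s['orientation'],s['force'],s['opening'],robot.hold_point_z)
P={n:cams.read_camera(n) for n in('scene','side','wrist')}
for n in P: save(P[n],n+'0'); print(n,P[n]['extrinsics'],P[n]['fx'],P[n]['k1'])
Z=dict(lever_pivot=.048,case=0)
for w in W+['nest_'+w for w in W]+['case','lever_pivot','lever_tip','loop_bar','loop_tab','keeper_seat','tape','can','loupe']:
    z=.006 if 'nest' in w else Z.get(w,0); d={}
    for n in ('scene','side'):
        r=cams.pinpoint(P[n],w)
        for k in r[:2]: print(w,n,round(k['score'],2),np.round(k['xy'],1),atz(P[n],k['xy'],z).round(4))
        if r: d[n]=r[0]['xy']
    if len(d)==2: print('   tri',tri([P[n] for n in d],list(d.values())))
E
python3 a.py; python3 -c "
import cv2,numpy as np
cv2.imwrite('pics/b0.png',np.vstack([np.hstack([cv2.imread('pics/scene0.png'),cv2.imread('pics/side0.png')])])[:, :])"
```

```text
0.0 [ 0.2345 -0.5517  0.2176] [-3.0767 -0.6265  0.0004] [ 0.1761  0.5084 -0.8286] 0.09303126659962808 0.0188
scene [[ 0.6819  0.7311 -0.0212 -0.3925]
 [ 0.4275 -0.422  -0.7995 -0.1468]
 [-0.5935  0.5361 -0.6003  1.2943]
 [ 0.      0.      0.      1.    ]] 390.81277928995286 -0.055130694404670104
side [[-0.728  -0.6855 -0.0035  0.4203]
 [-0.4715  0.5044 -0.7234  0.2662]
 [ 0.4977 -0.525  -0.6905  1.1648]
 [ 0.      0.      0.      1.    ]] 534.964846303265 -0.12454202429138983
wrist [[ 0.3899 -0.9209 -0.0002 -0.5982]
 [-0.8931 -0.3782  0.2436 -0.0277]
 [-0.2244 -0.0949 -0.9699  0.3892]
 [ 0.      0.      0.      1.    ]] 324.9863362868322 -0.05497206132883216
disc_big scene 0.82 [186.2 248.6] [ 0.4164 -0.1697  0.    ]
disc_big scene 0.66 [319.1 301.9] [ 0.754  -0.0569  0.    ]
disc_big side 0.8 [369.5 205.8] [ 0.4185 -0.162  -0.    ]
disc_big side 0.37 [339.8 188.7] [ 0.5227 -0.1613  0.    ]
   tri [ 0.4179 -0.167  -0.0016]
disc_small scene 0.66 [184.7 251. ] [ 0.4212 -0.177   0.    ]
disc_small scene 0.64 [173.6 295. ] [ 0.524  -0.2692  0.    ]
disc_small side 0.5 [363.5 168.5] [ 0.5
[... 3140 characters left out ...]
0.73 [275.2 211.6] [0.4599 0.0866 0.    ]
loop_tab side 0.65 [315.9 188.1] [ 0.5737 -0.117   0.    ]
   tri [ 0.6033 -0.1668 -0.0476]
keeper_seat side 0.51 [206.  227.5] [ 0.6816  0.1979 -0.    ]
tape scene 0.96 [119.3 250.5] [ 0.3058 -0.2942  0.    ]
tape scene 0.27 [149.3 275.8] [ 0.4355 -0.2805  0.    ]
can scene 0.63 [313.3 147.3] [0.2822 0.4276 0.    ]
can scene 0.36 [118.1 250. ] [ 0.3019 -0.2956  0.    ]
can side 0.38 [318.8 164.3] [ 0.6378 -0.204  -0.    ]
   tri [0.5101 0.0691 0.2289]
loupe scene 0.61 [314.6 304.5] [ 0.7521 -0.0686  0.    ]
loupe scene 0.36 [212.  273.5] [ 0.5296 -0.172   0.    ]
loupe side 0.5 [259.8 169.8] [ 0.7478 -0.0661  0.    ]
   tri [ 0.7504 -0.0676 -0.0024]
```

View pics/scene0.png

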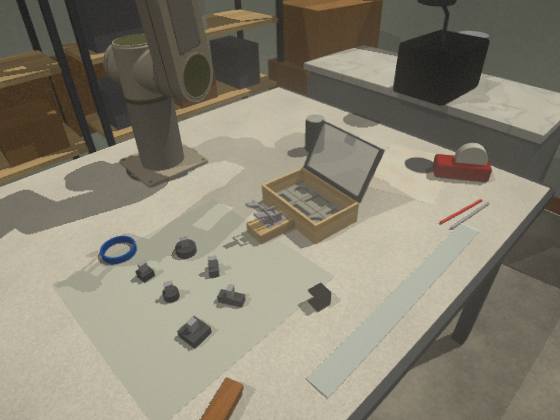

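View pics/side0.png

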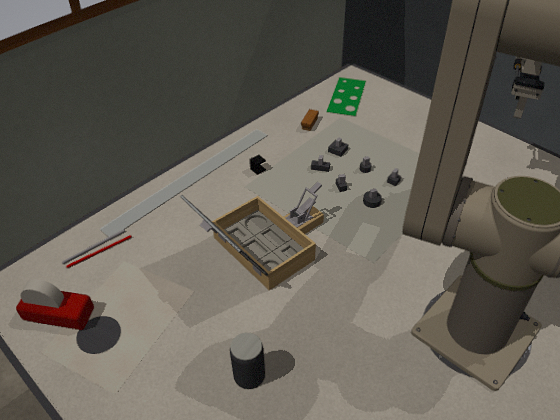

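All six weights, the case with its lid open and the folded-back latch are visible in both views: weights at about (150–230, 245–335) in the scene view, case at about (309, 212). Next I'll move above the weights for a wrist view.

>>> {"method": "step_arm", "body": {"deltas": [{"offset":[4.3,-2.65,-1]},{"offset":[4.3,-2.65,-1]},{"offset":[4.3,-2.65,-1]},{"offset":[4.3,-2.65,-1]},{"offset":[4.3,-2.65,-1]},{"offset":[4.3,-2.65,-1]},{"offset":[4.3,-2.65,-1]},{"offset":[4.3,-2.65,-1]},{"offset":[0,0,0],"roll":0.134},{"offset":[0,0,0],"roll":0.134},{"offset":[0,0,0],"roll":0.134},{"offset":[0,0,0]}]}}

```text
schema error: expected keys offset, roll
```

```bash
cat > b.py <<'E'
from h import *
import sys
np.set_printoptions(precision=4,suppress=True)
s=robot.read_state(); print(s['t'],s['tool_pos'],s['orientation'],s['force'])
p=cams.read_camera('wrist'); save(p,sys.argv[1]); print(-np.array(p['extrinsics'])[:3,:3].T@np.array(p['extrinsics'])[:3,3])
for w in sys.argv[2:]:
    z=.006 if 'nest' in w else 0
    for k in cams.pinpoint(p,w)[:2]: print(w,round(k['score'],2),np.round(k['xy'],1),atz(p,k['xy'],z).round(4))
E
python3 b.py w1 disc_big disc_small square_big square_small bar_long bar_short
```

```text
2.25 [ 0.2347 -0.5522  0.2186] [-3.0784 -0.6269 -0.    ] [ 0.7153  0.083  -0.203 ]
[ 0.2959 -0.5247  0.385 ]
```

View pics/w1.png

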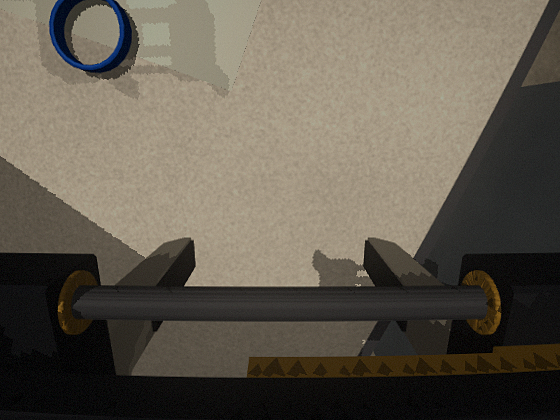

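The call was refused because rows must include roll, so the arm did not move; the wrist view shows only the tape at (90, 35). Resending with roll.

>>> {"method": "step_arm", "body": {"deltas": [{"offset":[4.0,-2.8,-1.2],"roll":0},{"offset":[4.0,-2.8,-1.2],"roll":0},{"offset":[4.0,-2.8,-1.2],"roll":0},{"offset":[4.0,-2.8,-1.2],"roll":0},{"offset":[4.0,-2.8,-1.2],"roll":0},{"offset":[4.0,-2.8,-1.2],"roll":0},{"offset":[4.0,-2.8,-1.2],"roll":0},{"offset":[2.0,-1,-1],"roll":0},{"offset":[0,0,0],"roll":0.134},{"offset":[0,0,0],"roll":0.134},{"offset":[0,0,0],"roll":0.134},{"offset":[0,0,0],"roll":0}]}}

```text
t: 4.1
tool_pos: [0.4302, -0.2452, 0.3127]
orientation: [3.142, 0.001, 0.0]
force: [0.2, 0.3, -0.7]
opening: 0.0931
```

```bash
python3 b.py w2 disc_big disc_small square_big square_small bar_long bar_short
```

```text
4.1 [ 0.4302 -0.2452  0.3127] [3.1415 0.0011 0.0002] [ 0.1662  0.3383 -0.6777]
[ 0.4968 -0.2439  0.4791]
disc_big 0.57 [234.9 175.2] [ 0.4271 -0.1792  0.    ]
disc_small 0.74 [299.4 102. ] [ 0.5312 -0.2736  0.    ]
square_big 0.65 [312.6  16.4] [ 0.6432 -0.2901  0.    ]
square_small 0.79 [307.1 170. ] [ 0.4347 -0.2862  0.    ]
bar_long 0.64 [234.5  33.5] [ 0.6216 -0.1842 -0.    ]
bar_short 0.73 [222.7 100.6] [ 0.5334 -0.1652  0.    ]
bar_short 0.31 [ 77.5 123.4] [0.5046 0.0497 0.    ]
```

View pics/w2.png

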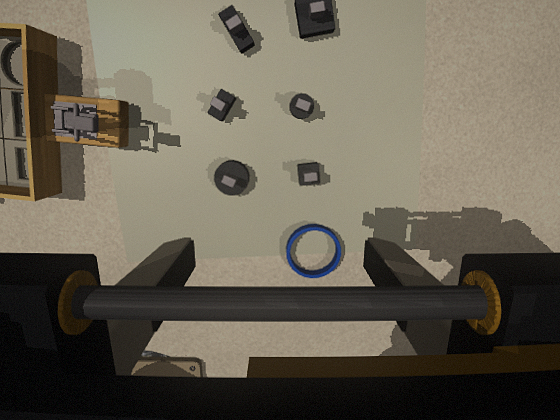

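Weights seen: bar_long (238,30), square_big (316,18), bar_short (222,103), disc_small (302,105), disc_big (232,177), square_small (309,173); the case's -y wall is at the left edge. Next I'll measure the fin yaws.

```bash
cat > fins.py <<'E'
from h import *
def rectw(p,pts,z):
    w=np.array([atz(p,q,z)[:2] for q in pts]); return w
def fin(p,xy,vis=None):
    """xy: pixel of weight. find bright fin inside dark body -> world centre (z=.044), yaw of thin axis (x)"""
    img=p['pixels'].astype(np.uint8); g=cv2.cvtColor(img,cv2.COLOR_RGB2GRAY); s=6; r=34
    c,ro=int(xy[0]),int(xy[1]); x0,y0=max(c-r,0),max(ro-r,0)
    crop=g[y0:ro+r,x0:c+r]; col=img[y0:ro+r,x0:c+r]
    return crop,col,(x0,y0)
E
cat > c.py <<'E'
from fins import *
p=cams.read_camera('wrist')
t=[]
for w,xy in dict(disc_big=(232,177),disc_small=(302,105),square_big=(316,18),square_small=(309,173),bar_long=(238,30),bar_short=(222,103)).items():
    _,col,o=fin(p,xy); im=np.zeros((68,68,3),np.uint8); im[:col.shape[0],:col.shape[1]]=col
    t.append(cv2.resize(im,None,fx=3.9,fy=3.9,interpolation=cv2.INTER_NEAREST)); print(w,o)
cv2.imwrite('pics/f1.png',np.vstack([np.hstack(t[:3]),np.hstack(t[3:])])[:,:,::-1])
np.save('w2.npy',p['pixels']); import pickle; pickle.dump(dict(p),open('w2.pkl','wb'))
E
python3 c.py
```

```text
disc_big (198, 143)
disc_small (268, 71)
square_big (282, 0)
square_small (275, 139)
bar_long (204, 0)
bar_short (188, 69)
```

View pics/f1.png

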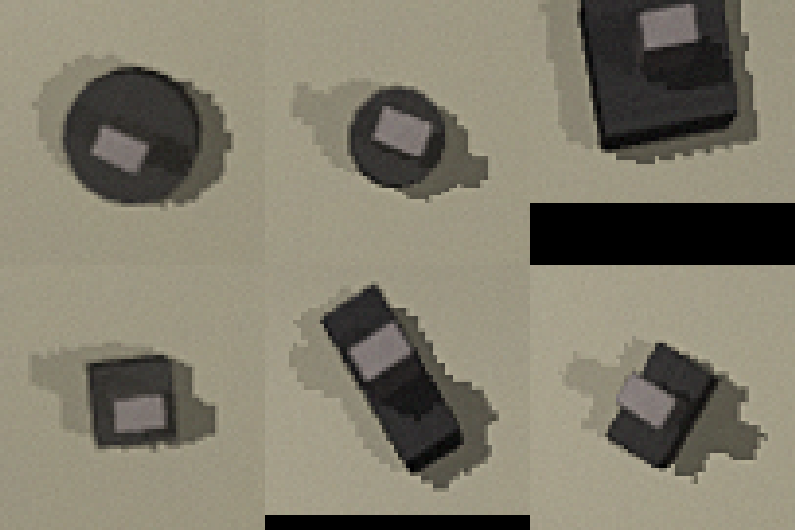

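>>> {"method": "step_arm", "body": {"deltas": [{"offset":[0,-4.5,0],"roll":0},{"offset":[0,-4.5,0],"roll":0},{"offset":[0,-4.5,0],"roll":0},{"offset":[0,-4.5,0],"roll":0},{"offset":[0,-4.5,0],"roll":0},{"offset":[0,-4.5,0],"roll":0},{"offset":[0,-4.5,0],"roll":0},{"offset":[0,0,0],"roll":0},{"offset":[0,0,0],"roll":0}]}}

```text
t: 5.62
tool_pos: [0.4303, 0.0694, 0.3126]
orientation: [3.141, 0.001, -0.0]
force: [0.4, -0.1, -1.6]
opening: 0.0928
```

```bash
python3 b.py w3 nest_disc_big nest_disc_small nest_square_big nest_square_small nest_bar_long nest_bar_short case lever_pivot loop_bar loop_tab
```

```text
5.625 [0.4303 0.0694 0.3126] [ 3.1411  0.0012 -0.0001] [ 0.3949 -0.0507 -1.6011]
[0.4969 0.0708 0.479 ]
nest_disc_big 0.58 [248.   58.7] [0.5878 0.112  0.006 ]
nest_disc_big 0.3 [304.4 114. ] [0.5146 0.0342 0.006 ]
nest_disc_small 0.66 [193.9 159.6] [0.451  0.1935 0.006 ]
nest_square_big 0.57 [197.5 108. ] [0.5232 0.1843 0.006 ]
nest_square_small 0.86 [198.1  53.6] [0.595  0.1799 0.006 ]
nest_bar_long 0.66 [242.6 111. ] [0.5187 0.1209 0.006 ]
nest_bar_short 0.55 [239.5 161.2] [0.4484 0.1272 0.006 ]
lever_pivot 0.68 [303.8 114.1] [0.5147 0.0345 0.    ]
loop_bar 0.92 [347.7 120. ] [ 0.5067 -0.0285  0.    ]
loop_tab 0.71 [368.7 125. ] [ 0.4999 -0.0593  0.    ]
loop_tab 0.36 [201.4 110. ] [ 0.5207  0.1803 -0.    ]
```

View pics/w3.png

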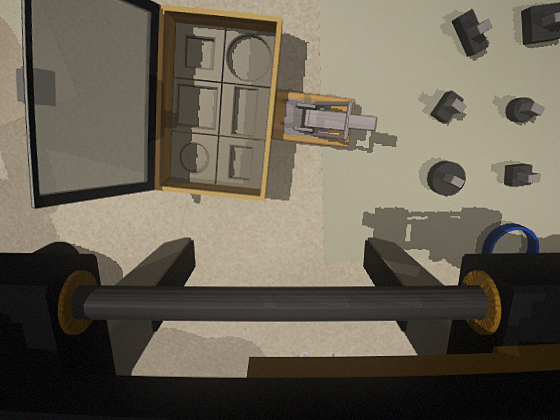

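The case shows six empty nests (disc_big (248,58), square_small (199,53), bar_long (243,110), square_big (197,107), bar_short (241,161), disc_small (194,158)). Rim corners are near (164,8), (281,18), (265,199), (157,189), and the latch is folded out at (305–370, 115).

```bash
cat > fins.py <<'E'
from h import *
def fins(p,xy,z=.044,rad=40):
    im=p['pixels'].astype(int); R,G,B=im[...,0],im[...,1],im[...,2]
    m=((B>G-3)&(R>90)).astype(np.uint8)
    n,l,st,ce=cv2.connectedComponentsWithStats(m)
    out=[]
    for i in range(1,n):
        if st[i,4]<60 or np.hypot(*(ce[i]-xy))>rad: continue
        q=np.argwhere(l==i)[:,::-1]
        w=np.array([atz(p,a,z)[:2] for a in q]); c=w.mean(0)
        (rc,sz,an)=cv2.minAreaRect(((w-c)*1e4).astype(np.float32))
        b=cv2.boxPoints((rc,sz,an))/1e4+c; e=[b[1]-b[0],b[2]-b[1]]; s=min(e,key=np.linalg.norm)
        yaw=np.arctan2(s[1],s[0]); yaw=(yaw+np.pi/2)%np.pi-np.pi/2
        # pca yaw
        u=np.linalg.svd(w-c,full_matrices=False)[2][1]; py=(np.arctan2(u[1],u[0])+np.pi/2)%np.pi-np.pi/2
        out.append((np.round(c,4),np.round(np.sort(np.array(sz))/10,1),round(yaw,3),round(py,3),st[i,4]))
    return out
E
cat > d.py <<'E'
from fins import *
import pickle
p=pickle.load(open('w2.pkl','rb'))
for w,xy in dict(disc_big=(229,181),disc_small=(302,105),square_big=(317,8),square_small=(309,176),bar_long=(233,24),bar_short=(218,103)).items():
    print(w,fins(p,xy,rad=10))
from scipy.optimize import least_squares
p3=dict(p); im=cv2.imread('pics/w3.png')[:,:,::-1]
E=np.array(p['extrinsics']).copy(); C=np.array([.4969,.0708,.479]); E[:3,3]=-E[:3,:3]@C; p3['extrinsics']=E; p3['pixels']=im; pickle.dump(p3,open('w3.pkl','wb'))
loc=[[.07,-.033,.010],[-.07,.033,.010],[0,.033,.010],[.07,.033,.010],[0,-.033,.010],[-.07,-.033,.010]]
px=[(248,58.7),(193.9,159.6),(197.5,108),(198.1,53.6),(242.6,111),(239.5,161.2)]
rl=[[.112,.073,.06],[.112,-.073,.06],[-.112,-.073,.06],[-.112,.073,.06]]; rp=[(162,8),(281,18),(265.5,199),(155.5,190)]
def f(v,L,P):
    c,s=np.cos(v[2]),np.sin(v[2]); L=np.array(L); X=np.c_[v[0]+c*L[:,0]-s*L[:,1],v[1]+s*L[:,0]+c*L[:,1],L[:,2]]
    return (proj(p3,X)-P).ravel()
for L,P in((loc,px),(rl,rp),(loc+rl,px+rp)):
    r=least_squares(f,[.52,.146,0],args=(L,P)); print(r.x.round(4),r.fun.round(1))
v=r.x; big=cv2.resize(im[:220,140:390],None,fx=3,fy=3,interpolation=cv2.INTER_NEAREST)[:,:,::-1].copy()
for L in (rl,[[a,b,h] for h in(.02,) for a,b in((.112-.006,.067),(.106,-.067),(-.106,-.067),(-.106,.067))]):
    q=(f(v,L,np.zeros((4,2))).reshape(-1,2)-[140,0])*3+1.5; cv2.polylines(big,[q.astype(int)],True,(0,0,255),1)
cv2.imwrite('pics/o1.png',big)
E
python3 d.py
```

```text
disc_big []
disc_small []
square_big [(array([ 0.6411, -0.2916]), array([10.5, 16.6]), np.float64(0.193), np.float64(0.071), np.int32(73))]
square_small []
bar_long [(array([ 0.6242, -0.1886]), array([10.6, 16.5]), np.float64(0.545), np.float64(0.609), np.int32(83))]
bar_short []
[ 0.5206  0.1524 -0.094 ] [-0.9 -0.1  0.5 -1.8 -1.3 -0.5  0.3  0.6  0.8  0.8  0.6  0.8]
[ 0.5194  0.1493 -0.0986] [-2.4 -2.1  1.7 -0.7  0.3  2.5  0.3  1.1]
[ 0.52    0.151  -0.0981] [ 0.4  0.5  1.3 -1.5 -0.3 -0.2  1.6  1.   1.8  1.3  1.3  1.2 -3.8 -2.6
  0.3 -1.3 -1.   2.  -0.9  0.6]
```

View pics/o1.png

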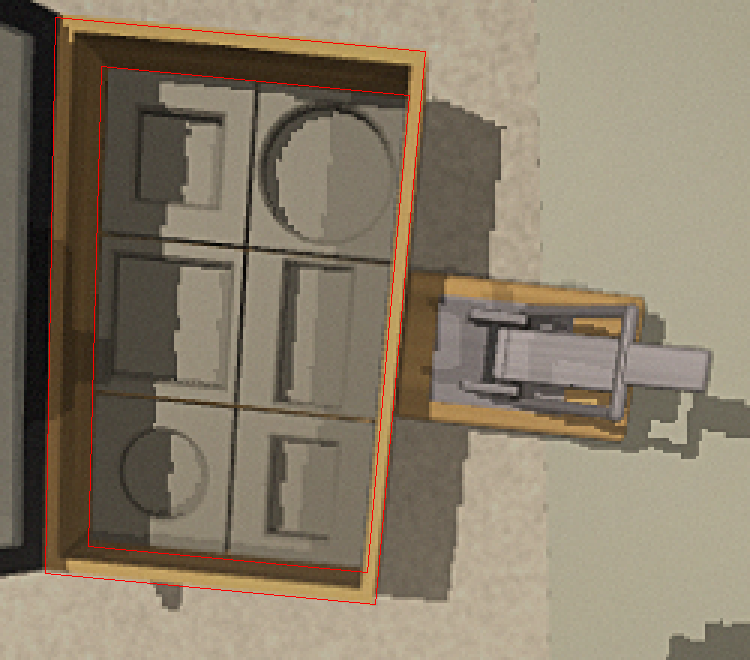

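```bash
cat > e.py <<'E'
from fins import *
import pickle
p3=pickle.load(open('w3.pkl','rb')); p=pickle.load(open('w2.pkl','rb'))
a=atz(p3,(222.2,81.8),.02);b=atz(p3,(219.2,135.2),.02); d=a-b; print(a,b,(a+b)/2,np.linalg.norm(d),np.arctan2(d[1],d[0]))
im=p['pixels']
for xy in((229,181),(302,104),(310,177),(218,103),(233,24),(260,150)): print(im[xy[1],xy[0]])
O=dict(disc_big=(198,143),disc_small=(268,71),square_big=(282,0),square_small=(275,139),bar_long=(204,0),bar_short=(188,69))
K=dict(disc_big=[(101,125),(148,142),(139,173),(92,153)],disc_small=[(382,105),(433,125),(424,157),(373,138)],square_big=[(639,11),(695,5),(699,42),(644,48)],
 square_small=[(114,397),(165,393),(168,430),(117,433)],bar_long=[(347,349),(397,322),(412,353),(363,382)],bar_short=[(628,373),(676,396),(663,427),(616,403)])
for w,k in K.items():
    i=list(K).index(w); base=np.array([265*(i%3),265*(i//3)])
    c=np.array([atz(p,np.array(O[w])+(np.array(q)-base)/3.9-.5,.044)[:2] for q in k])
    L=(c[1]-c[0]+c[2]-c[3])/2; S=(c[1]-c[2]+c[0]-c[3])/2
    print(w,c.mean(0).round(4),'len',np.linalg.norm(L).round(4),np.linalg.norm(S).round(4),'x-axis yaw',np.arctan2(S[1],S[0]).round(3), 'from y',(np.arctan2(L[1],L[0])+np.pi/2).round(3))
E
python3 e.py
```

```text
[0.55618226 0.14609714 0.02      ] [0.48588667 0.15286541 0.02      ] [0.52103447 0.14948127 0.02      ] 0.07062067345177896 -0.09598709311002793
[126 119 116]
[131 123 120]
[123 114 112]
[131 124 121]
[124 117 115]
[157 154 132]
disc_big [ 0.4262 -0.176 ] len 0.0174 0.0109 x-axis yaw -0.328 from y -0.385
disc_small [ 0.5253 -0.2754] len 0.018 0.0107 x-axis yaw -0.266 from y -0.35
square_big [ 0.6412 -0.2913] len 0.0174 0.0109 x-axis yaw 0.149 from y 0.108
square_small [ 0.4315 -0.2873] len 0.0177 0.0128 x-axis yaw 0.104 from y 0.069
bar_long [ 0.6237 -0.1881] len 0.0178 0.0105 x-axis yaw 0.457 from y 0.473
bar_short [ 0.527  -0.1652] len 0.0172 0.0107 x-axis yaw -0.437 from y -0.457
```

>>> {"method": "step_arm", "body": {"deltas": [{"offset":[1.6,3.9,3.0],"roll":0},{"offset":[1.6,3.9,3.0],"roll":0},{"offset":[1.6,3.9,3.0],"roll":0},{"offset":[1.6,3.9,3.0],"roll":0},{"offset":[1.6,3.9,3.0],"roll":0},{"offset":[1.7,3.9,3.0],"roll":-0.18},{"offset":[0,0,0],"roll":-0.185},{"offset":[0,0,0],"roll":-0.185},{"offset":[0,0,0],"roll":-0.185},{"offset":[0,0,0],"roll":-0.185},{"offset":[0,0,0],"roll":-0.185},{"offset":[0,0,0],"roll":0}], "fingers": 4, "grip_force": 40}}

```text
t: 7.68
tool_pos: [0.5272, -0.1643, 0.1325]
orientation: [-2.675, -1.647, 0.0]
force: [0.9, -0.2, 0.2]
opening: 0.0398
```

```bash
cat > fins.py <<'E'
from h import *
import pickle,sys
from scipy.spatial.transform import Rotation as Ro
np.set_printoptions(precision=4,suppress=True)
CASE=(.521,.1495,-.096)
NEST=dict(disc_big=(.07,-.033),square_small=(.07,.033),bar_long=(0,-.033),square_big=(0,.033),bar_short=(-.07,-.033),disc_small=(-.07,.033))
def cw(l):
    c,s=np.cos(CASE[2]),np.sin(CASE[2]); return np.array([CASE[0]+c*l[0]-s*l[1],CASE[1]+s*l[0]+c*l[1]])
def fins(p,xyw,rad=.04,z=.044):
    im=p['pixels'].astype(int); R,G,B=im[...,0],im[...,1],im[...,2]
    m=((R-B<17)&(R>85)).astype(np.uint8)
    m=cv2.morphologyEx(m,cv2.MORPH_OPEN,np.ones((3,3),np.uint8)); m=m&1
    n,l,st,ce=cv2.connectedComponentsWithStats(m,connectivity=4); out=[]
    for i in range(1,n):
        if st[i,4]<50 or st[i,4]>4000: continue
        w0=atz(p,ce[i],z)[:2]
        if np.hypot(*(w0-xyw))>rad: continue
        q=np.argwhere(l==i)[:,::-1]; w=np.array([atz(p,a,z)[:2] for a in q]); c=w.mean(0)
        (rc,sz,an)=cv2.minAreaRect(((w-c)*1e4).astype(np.float32))
        b=cv2.boxPoints((rc,sz,an))/1e4+c; e=[b[1]-b[0],b[2]-b[1]]; s=min(e,key=np.linalg.norm)
        yaw=(np.arctan2(s[1],s[0])+np.pi/2)%np.pi-np.pi/2
        out.append((b.mean(0),np.sort(np.array(sz))/10,yaw,st[i,4]))
    return out
def go(target,yawx,note=''):
    """offset in tool frame + roll to reach target TCP with jaw axis along yawx"""
    s=robot.read_state(); R=Ro.from_rotvec(s['orientation']).as_matrix(); th=np.arctan2(R[1,0],R[0,0])
    d=R.T@(np.array(target)-s['tool_pos'])*100; r=th-(yawx+np.pi/2); r=(r+np.pi)%(2*np.pi)-np.pi
    print(note,'t',round(s['t'],2),'tcp',np.array(s['tool_pos']).round(4),'th',th.round(3),'open',round(s['opening'],4),'F',np.array(s['force']).round(1),'| offset cm',d.round(2),'then roll',r.round(3))
E
cat > pick.py <<'E'
from fins import *
w=sys.argv[1]; xy=np.array([float(sys.argv[2]),float(sys.argv[3])]); p=cams.read_camera('wrist'); save(p,'pick_'+w)
for o in fins(p,xy): print(o); go([*o[0],.023],o[2],'to grasp')
k=cams.pinpoint(p,w)[:1]
for k in k: print(k['score'],atz(p,k['xy'],0))
E
python3 pick.py bar_short .527 -.1652; python3 -c "
from fins import *
print(robot.read_state()['q'])"
```

```text
(array([ 0.5275, -0.1627]), array([12.1994, 20.9438]), np.float64(-0.4685579883765367), np.int32(300))
to grasp t 7.72 tcp [ 0.5272 -0.1643  0.1326] th 1.101 open 0.0403 F [ 0.1 -0.2  1.5] | offset cm [ 0.16 -0.05 10.96] then roll -0.002
0.79 [ 0.5256 -0.1602  0.    ]
[-0.395   0.0591  1.7234  0.      1.3592  0.0755]
```

View pics/pick_bar_short.png

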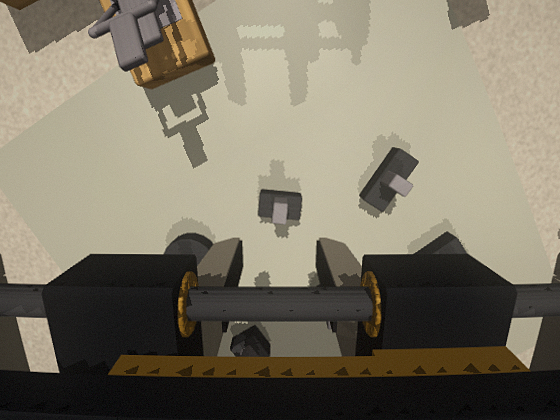

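The wrist view shows bar_short at (280,205), centred between the open fingers at (240,245) and (320,245). Going down.

>>> {"method": "step_arm", "body": {"deltas": [{"offset":[0.1,0,3],"roll":0},{"offset":[0,0,3],"roll":0},{"offset":[0,0,2],"roll":0},{"offset":[0,0,1.5],"roll":0},{"offset":[0,0,1],"roll":0},{"offset":[0,0,0.4],"roll":0},{"offset":[0,0,0],"roll":0}]}}

```text
t: 8.65
tool_pos: [0.5279, -0.1635, 0.0239]
orientation: [2.674, 1.648, 0.0]
force: [-0.5, -0.1, 0.2]
opening: 0.0403
```

>>> {"method": "step_arm", "body": {"deltas": [{"offset":[0,0,0],"roll":0},{"offset":[0,0,0],"roll":0},{"offset":[0,0,0],"roll":0},{"offset":[0,0,0],"roll":0},{"offset":[0,0,-1],"roll":0},{"offset":[0,0,-3],"roll":0},{"offset":[0,0,-4],"roll":0},{"offset":[0,0,-5],"roll":0},{"offset":[0,0,-5],"roll":0},{"offset":[0,0,-1],"roll":-0.18},{"offset":[0,0,0],"roll":-0.18},{"offset":[0,0,0],"roll":0}], "fingers": 0, "grip_force": 40}}

```text
t: 10.15
tool_pos: [0.5276, -0.1634, 0.2142]
orientation: [2.337, 2.099, 0.0]
force: [0.4, 1.2, -1.0]
opening: 0.0117
```

```bash
python3 -c "
from fins import *
go([*cw(NEST['bar_short']),.17],CASE[2])
for w in NEST: print(w,cw(NEST[w]))"
```

```text
t 10.15 tcp [ 0.5276 -0.1634  0.2142] th 1.464 open 0.0117 F [ 0.4  1.2 -1. ] | offset cm [ 27.66 -10.96   4.41] then roll -0.011
disc_big [0.5875 0.1099]
square_small [0.5938 0.1756]
bar_long [0.5178 0.1167]
square_big [0.5242 0.1823]
bar_short [0.4482 0.1234]
disc_small [0.4545 0.1891]
```

>>> {"method": "step_arm", "body": {"deltas": [{"offset":[4.6,-1.83,0],"roll":0},{"offset":[4.6,-1.83,0],"roll":0},{"offset":[4.6,-1.83,0],"roll":0},{"offset":[4.6,-1.83,0],"roll":0},{"offset":[4.6,-1.83,0],"roll":0},{"offset":[4.6,-1.81,0],"roll":-0.011},{"offset":[0,0,3.5],"roll":0},{"offset":[0,0,4.5],"roll":0},{"offset":[0,0,1.5],"roll":0},{"offset":[0,0,0],"roll":0}]}}

```text
t: 11.4
tool_pos: [0.4471, 0.1224, 0.118]
orientation: [-2.326, -2.11, 0.003]
force: [-0.1, 0.1, -1.0]
opening: 0.0116
```

```bash
cat > place.py <<'E'
from fins import *
w=sys.argv[1]; p=cams.read_camera('wrist'); save(p,'place_'+w); go([*cw(NEST[w]),.036],CASE[2])
if len(sys.argv)>2:
    im=p['pixels'][:,:,::-1].copy()
    for L,z in (([(.112,-.073),(-.112,-.073),(-.112,.073),(.112,.073)],.06),([(a+NEST[w][0],b+NEST[w][1]) for a,b in((-.034,-.032),(.034,-.032),(.034,.032),(-.034,.032))],.02)):
        cv2.polylines(im,[proj(p,[[*cw(l),z] for l in L]).astype(int)],True,(0,0,255),1)
    cv2.imwrite('pics/place_'+w+'.png',im)
E
python3 place.py bar_short 1
```

```text
t 11.45 tcp [0.4482 0.1225 0.1195] th 1.474 open 0.0114 F [-0.1 -0.5 -1.2] | offset cm [ 0.08 -0.02  8.35] then roll -0.001
```

View pics/place_bar_short.png

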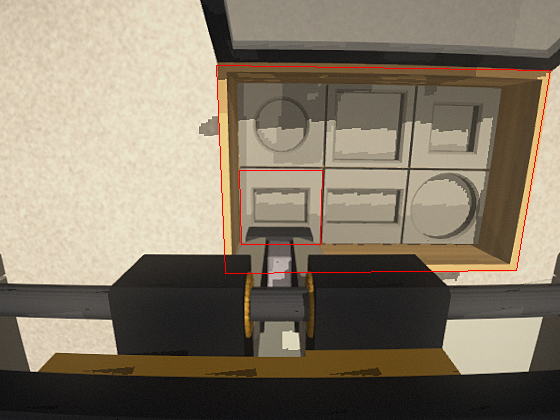

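The overlay matches the case rim and the bar_short nest square ((240,170)–(322,244)) to about 1–2 px, and bar_short hangs aligned in the gripper. Lowering.

>>> {"method": "step_arm", "body": {"deltas": [{"offset":[0.1,0,2],"roll":0},{"offset":[0,0,2],"roll":0},{"offset":[0,0,1.5],"roll":0},{"offset":[0,0,1],"roll":0},{"offset":[0,0,1],"roll":0},{"offset":[0,0,0.5],"roll":0},{"offset":[0,0,0.3],"roll":0},{"offset":[0,0,0],"roll":0},{"offset":[0,0,0],"roll":0}]}}

```text
t: 12.58
tool_pos: [0.4483, 0.1237, 0.036]
orientation: [2.324, 2.113, 0.001]
force: [-0.6, 0.5, -1.1]
opening: 0.0118
```

>>> {"method": "step_arm", "body": {"deltas": [{"offset":[0,0,0],"roll":0},{"offset":[0,0,0],"roll":0},{"offset":[0,0,-4],"roll":0},{"offset":[0,0,-6],"roll":0},{"offset":[0,0,-6],"roll":0},{"offset":[-5,0.13,0],"roll":0},{"offset":[-5,0.13,0],"roll":0},{"offset":[-5,0.13,0],"roll":0},{"offset":[-5,0.13,0],"roll":0},{"offset":[-5,0.13,0],"roll":0},{"offset":[-5,0.13,0],"roll":0},{"offset":[0,0,2],"roll":0.18}], "fingers": 4}}

```text
t: 14.08
tool_pos: [0.4279, -0.1796, 0.1773]
orientation: [2.507, 1.886, 0.002]
force: [0.9, 1.0, -0.5]
opening: 0.0398
```

>>> {"method": "step_arm", "body": {"deltas": [{"offset":[0,0,4],"roll":0.08},{"offset":[0,0,1],"roll":0},{"offset":[0,0,0],"roll":0}]}}

```text
t: 14.45
tool_pos: [0.427, -0.1754, 0.1256]
orientation: [-2.576, -1.797, 0.001]
force: [0.7, -0.5, -1.1]
opening: 0.0403
```

```bash
python3 pick.py disc_big .4262 -.176
```

```text
(array([ 0.4258, -0.1752]), array([11.8606, 18.0592]), np.float64(-0.36014844672949153), np.int32(310))
to grasp t 14.5 tcp [ 0.4278 -0.1758  0.1267] th 1.218 open 0.0401 F [-0.2  1.1 -0.3] | offset cm [-0.01 -0.22 10.37] then roll 0.007
0.59 [ 0.4285 -0.1773  0.    ]
```

>>> {"method": "step_arm", "body": {"deltas": [{"offset":[0,-0.2,3],"roll":0},{"offset":[0,0,3],"roll":0},{"offset":[0,0,2],"roll":0},{"offset":[0,0,1.3],"roll":0},{"offset":[0,0,0.7],"roll":0},{"offset":[0,0,0.4],"roll":0},{"offset":[0,0,0],"roll":0}]}}

```text
t: 15.42
tool_pos: [0.4258, -0.1752, 0.022]
orientation: [2.578, 1.794, 0.0]
force: [-0.3, -0.4, 0.6]
opening: 0.04
```

>>> {"method": "step_arm", "body": {"deltas": [{"offset":[0,0,0],"roll":0},{"offset":[0,0,0],"roll":0},{"offset":[0,0,0],"roll":0},{"offset":[0,0,0],"roll":0},{"offset":[0,0,-1],"roll":0},{"offset":[0,0,-3],"roll":0},{"offset":[0,0,-4],"roll":0},{"offset":[0,0,-5],"roll":0},{"offset":[0,0,-5],"roll":0},{"offset":[0,0,-1],"roll":-0.13},{"offset":[0,0,0],"roll":-0.127},{"offset":[0,0,0],"roll":0}], "fingers": 0, "grip_force": 40}}

```text
t: 16.92
tool_pos: [0.4251, -0.1749, 0.2118]
orientation: [-2.328, -2.109, 0.0]
force: [-0.8, -0.1, -4.1]
opening: 0.0118
```

>>> {"method": "step_arm", "body": {"deltas": [{"offset":[4.27,1.9,0],"roll":0},{"offset":[4.27,1.9,0],"roll":0},{"offset":[4.27,1.9,0],"roll":0},{"offset":[4.27,1.9,0],"roll":0},{"offset":[4.27,1.9,0],"roll":0},{"offset":[4.27,1.9,0],"roll":0},{"offset":[4.27,1.9,0],"roll":0},{"offset":[0,0,4],"roll":0},{"offset":[0,0,5],"roll":0},{"offset":[0,0,0.5],"roll":0},{"offset":[0,0,0],"roll":0}]}}

```text
t: 18.3
tool_pos: [0.5871, 0.1093, 0.1174]
orientation: [-2.329, -2.108, 0.001]
force: [0.1, -0.2, -1.7]
opening: 0.0114
```

```bash
python3 place.py disc_big 1
```

```text
t 18.35 tcp [0.5882 0.1093 0.1188] th 1.471 open 0.0117 F [-0.2 -0.  -3.3] | offset cm [ 0.05 -0.09  8.28] then roll -0.003
```

>>> {"method": "step_arm", "body": {"deltas": [{"offset":[0.05,-0.05,2],"roll":0},{"offset":[0,0,2],"roll":0},{"offset":[0,0,1.5],"roll":0},{"offset":[0,0,1],"roll":0},{"offset":[0,0,1],"roll":0},{"offset":[0,0,0.6],"roll":0},{"offset":[0,0,0.4],"roll":0},{"offset":[0,0,0],"roll":0},{"offset":[0,0,0],"roll":0}]}}

```text
t: 19.48
tool_pos: [0.5869, 0.11, 0.032]
orientation: [2.327, 2.11, 0.001]
force: [0.2, 1.0, -1.6]
opening: 0.0115
```

>>> {"method": "step_arm", "body": {"deltas": [{"offset":[0,0,0],"roll":0},{"offset":[0,0,0],"roll":0},{"offset":[0,0,-4],"roll":0},{"offset":[0,0,-6],"roll":0},{"offset":[0,0,-6],"roll":0},{"offset":[-4.86,-0.31,0],"roll":0},{"offset":[-4.86,-0.31,0],"roll":0},{"offset":[-4.86,-0.31,0],"roll":0},{"offset":[-4.86,-0.31,0],"roll":0},{"offset":[-4.86,-0.31,0],"roll":0},{"offset":[-4.86,-0.31,0],"roll":0},{"offset":[-4.86,-0.31,0],"roll":0}], "fingers": 4}}

```text
t: 20.98
tool_pos: [0.5315, -0.2281, 0.1922]
orientation: [2.327, 2.109, 0.001]
force: [0.9, -0.9, -0.5]
opening: 0.0402
```

>>> {"method": "step_arm", "body": {"deltas": [{"offset":[-4.86,-0.31,0],"roll":0},{"offset":[0,0,3],"roll":0.12},{"offset":[0,0,4],"roll":0.1},{"offset":[0,0,0],"roll":0},{"offset":[0,0,0],"roll":0}]}}

```text
t: 21.6
tool_pos: [0.5245, -0.2748, 0.1232]
orientation: [2.542, 1.844, 0.001]
force: [-0.3, -0.6, 0.5]
opening: 0.0399
```

```bash
python3 pick.py disc_small .5253 -.2754
```

```text
(array([ 0.5262, -0.2728]), array([10.9655, 21.9314]), np.float64(-0.30990116358721287), np.int32(319))
to grasp t 21.65 tcp [ 0.5251 -0.2751  0.124 ] th 1.255 open 0.04 F [0.9 0.2 0.4] | offset cm [ 0.26  0.   10.1 ] then roll -0.006
0.83 [ 0.5219 -0.2749  0.    ]
```

>>> {"method": "step_arm", "body": {"deltas": [{"offset":[0.1,0,3],"roll":0},{"offset":[0,0,3],"roll":0},{"offset":[0,0,2],"roll":0},{"offset":[0,0,1.2],"roll":0},{"offset":[0,0,0.6],"roll":0},{"offset":[0,0,0.4],"roll":0},{"offset":[0,0,0],"roll":0}]}}

```text
t: 22.58
tool_pos: [0.5244, -0.2738, 0.02]
orientation: [2.545, 1.841, 0.0]
force: [-1.1, -0.6, 0.0]
opening: 0.0398
```

>>> {"method": "step_arm", "body": {"deltas": [{"offset":[0,0,0],"roll":0},{"offset":[0,0,0],"roll":0},{"offset":[0,0,0],"roll":0},{"offset":[0,0,0],"roll":0},{"offset":[0,0,-1],"roll":0},{"offset":[0,0,-3],"roll":0},{"offset":[0,0,-4],"roll":0},{"offset":[0,0,-5],"roll":0},{"offset":[0,0,-5],"roll":0},{"offset":[0,0,-1],"roll":-0.11},{"offset":[0,0,0],"roll":-0.11},{"offset":[0,0,0],"roll":0}], "fingers": 0, "grip_force": 40}}

```text
t: 24.08
tool_pos: [0.5238, -0.2735, 0.2097]
orientation: [-2.328, -2.109, 0.0]
force: [-0.4, 0.1, -1.3]
opening: 0.0115
```

>>> {"method": "step_arm", "body": {"deltas": [{"offset":[5.05,-1.27,0],"roll":0},{"offset":[5.05,-1.27,0],"roll":0},{"offset":[5.05,-1.27,0],"roll":0},{"offset":[5.05,-1.27,0],"roll":0},{"offset":[5.05,-1.27,0],"roll":0},{"offset":[5.05,-1.27,0],"roll":0},{"offset":[5.05,-1.27,0],"roll":0},{"offset":[5.05,-1.27,0],"roll":0},{"offset":[5.05,-1.27,0],"roll":0},{"offset":[0,0,4],"roll":0},{"offset":[0,0,5],"roll":0},{"offset":[0,0,0],"roll":0}]}}

```text
t: 25.58
tool_pos: [0.4508, 0.1888, 0.1151]
orientation: [-2.326, -2.105, 0.014]
force: [-0.2, 0.7, -0.2]
opening: 0.0116
```

```bash
python3 place.py disc_small 1
```

```text
t 25.62 tcp [0.453  0.1893 0.1182] th 1.471 open 0.0114 F [ 0.3  0.3 -0.5] | offset cm [0.   0.19 8.22] then roll -0.004
```

>>> {"method": "step_arm", "body": {"deltas": [{"offset":[0,0.05,2],"roll":0},{"offset":[0,0,2],"roll":0},{"offset":[0,0,1.5],"roll":0},{"offset":[0,0,1],"roll":0},{"offset":[0,0,1],"roll":0},{"offset":[0,0,0.7],"roll":0},{"offset":[0,0,0.4],"roll":0},{"offset":[0,0,0],"roll":0},{"offset":[0,0,0],"roll":0}]}}

```text
t: 26.75
tool_pos: [0.4557, 0.1899, 0.034]
orientation: [2.327, 2.11, 0.001]
force: [0.3, 1.2, -0.9]
opening: 0.0122
```

>>> {"method": "step_arm", "body": {"deltas": [{"offset":[0,0,0],"roll":0},{"offset":[0,0,0],"roll":0},{"offset":[0,0,-4],"roll":0},{"offset":[0,0,-6],"roll":0},{"offset":[0,0,-6],"roll":0},{"offset":[-5.29,0.25,0],"roll":0},{"offset":[-5.29,0.25,0],"roll":0},{"offset":[-5.29,0.25,0],"roll":0},{"offset":[-5.29,0.25,0],"roll":0},{"offset":[-5.29,0.25,0],"roll":0},{"offset":[-5.29,0.25,0],"roll":0},{"offset":[-5.29,0.25,0],"roll":0}], "fingers": 4}}

```text
t: 28.25
tool_pos: [0.4364, -0.1822, 0.1941]
orientation: [2.327, 2.109, 0.001]
force: [1.4, 0.6, 0.3]
opening: 0.0399
```

>>> {"method": "step_arm", "body": {"deltas": [{"offset":[-5.29,0.25,0],"roll":0},{"offset":[-5.29,0.25,0],"roll":0},{"offset":[0,0,3],"roll":-0.1},{"offset":[0,0,4],"roll":-0.085},{"offset":[0,0,0],"roll":0},{"offset":[0,0,0],"roll":0}]}}

```text
t: 29.0
tool_pos: [0.4318, -0.2865, 0.1252]
orientation: [2.124, 2.313, 0.0]
force: [-0.0, 0.3, 0.1]
opening: 0.0402
```

```bash
python3 pick.py square_small .4315 -.2873
```

```text
(array([ 0.4315, -0.2864]), array([11.1353, 18.0297]), np.float64(0.08380649413424535), np.int32(301))
to grasp t 29.05 tcp [ 0.4322 -0.2868  0.1258] th 1.657 open 0.0401 F [-0.3 -0.  -1. ] | offset cm [ 0.07 -0.09 10.28] then roll 0.002
0.56 [ 0.4295 -0.2857  0.    ]
```

>>> {"method": "step_arm", "body": {"deltas": [{"offset":[0,-0.05,3],"roll":0},{"offset":[0,0,3],"roll":0},{"offset":[0,0,2],"roll":0},{"offset":[0,0,1.3],"roll":0},{"offset":[0,0,0.6],"roll":0},{"offset":[0,0,0.4],"roll":0},{"offset":[0,0,0],"roll":0}]}}

```text
t: 29.98
tool_pos: [0.431, -0.2865, 0.0211]
orientation: [2.122, 2.315, 0.0]
force: [0.6, 0.0, -0.3]
opening: 0.0399
```

>>> {"method": "step_arm", "body": {"deltas": [{"offset":[0,0,0],"roll":0},{"offset":[0,0,0],"roll":0},{"offset":[0,0,0],"roll":0},{"offset":[0,0,0],"roll":0},{"offset":[0,0,-1],"roll":0},{"offset":[0,0,-3],"roll":0},{"offset":[0,0,-4],"roll":0},{"offset":[0,0,-5],"roll":0},{"offset":[0,0,-5],"roll":0},{"offset":[0,0,-1],"roll":0.1},{"offset":[0,0,0],"roll":0.08},{"offset":[0,0,0],"roll":0}], "fingers": 0, "grip_force": 40}}

```text
t: 31.48
tool_pos: [0.4306, -0.2862, 0.2112]
orientation: [2.321, 2.116, 0.0]
force: [-0.2, -0.2, -1.2]
opening: 0.0117
```

>>> {"method": "step_arm", "body": {"deltas": [{"offset":[5.28,1.3,0],"roll":0},{"offset":[5.28,1.3,0],"roll":0},{"offset":[5.28,1.3,0],"roll":0},{"offset":[5.28,1.3,0],"roll":0},{"offset":[5.28,1.3,0],"roll":0},{"offset":[5.28,1.3,0],"roll":0},{"offset":[5.28,1.3,0],"roll":0},{"offset":[5.28,1.3,0],"roll":0},{"offset":[5.28,1.3,0],"roll":0},{"offset":[0,0,4],"roll":0},{"offset":[0,0,5],"roll":0},{"offset":[0,0,0],"roll":0}]}}

```text
t: 32.98
tool_pos: [0.587, 0.1753, 0.1151]
orientation: [-2.316, -2.114, 0.015]
force: [-0.4, -0.3, -0.5]
opening: 0.0118
```

```bash
python3 place.py square_small 1
```

```text
t 33.02 tcp [0.5893 0.1756 0.1188] th 1.479 open 0.0115 F [ 1.2  0.  -0. ] | offset cm [0.05 0.49 8.27] then roll 0.004
```

>>> {"method": "step_arm", "body": {"deltas": [{"offset":[0,0.25,2],"roll":0},{"offset":[0,0,2],"roll":0},{"offset":[0,0,1.5],"roll":0},{"offset":[0,0,1],"roll":0},{"offset":[0,0,1],"roll":0},{"offset":[0,0,0.6],"roll":0},{"offset":[0,0,0.4],"roll":0},{"offset":[0,0,0],"roll":0},{"offset":[0,0,0],"roll":0}]}}

```text
t: 34.15
tool_pos: [0.5942, 0.1759, 0.0361]
orientation: [2.322, 2.116, 0.001]
force: [0.4, -1.1, -1.7]
opening: 0.0118
```

>>> {"method": "step_arm", "body": {"deltas": [{"offset":[0,0,0.3],"roll":0},{"offset":[0,0,0],"roll":0}]}}

```text
t: 34.4
tool_pos: [0.5937, 0.1758, 0.0324]
orientation: [-2.322, -2.116, 0.0]
force: [-0.0, 0.1, -1.3]
opening: 0.0119
```

>>> {"method": "step_arm", "body": {"deltas": [{"offset":[0,0,0],"roll":0},{"offset":[0,0,0],"roll":0},{"offset":[0,0,-4],"roll":0},{"offset":[0,0,-6],"roll":0},{"offset":[0,0,-6],"roll":0},{"offset":[-4.49,0.81,0],"roll":0},{"offset":[-4.49,0.81,0],"roll":0},{"offset":[-4.49,0.81,0],"roll":0},{"offset":[-4.49,0.81,0],"roll":0},{"offset":[-4.49,0.81,0],"roll":0},{"offset":[-4.49,0.81,0],"roll":0},{"offset":[-4.49,0.81,0],"roll":0}], "fingers": 4}}

```text
t: 35.9
tool_pos: [0.6212, -0.1439, 0.193]
orientation: [2.322, 2.115, 0.001]
force: [0.4, -0.1, 0.5]
opening: 0.0399
```

>>> {"method": "step_arm", "body": {"deltas": [{"offset":[-4.49,0.81,0],"roll":0},{"offset":[0,0,3],"roll":-0.185},{"offset":[0,0,4],"roll":-0.185},{"offset":[0,0,0],"roll":-0.185},{"offset":[0,0,0],"roll":0},{"offset":[0,0,0],"roll":0}]}}

```text
t: 36.65
tool_pos: [0.6256, -0.1881, 0.1237]
orientation: [1.659, 2.666, 0.001]
force: [-0.4, 0.1, -0.0]
opening: 0.0402
```

```bash
python3 pick.py bar_long .6237 -.1881
```

```text
(array([ 0.6232, -0.1873]), array([11.7071, 17.0947]), np.float64(0.4604044643878962), np.int32(304))
to grasp t 36.7 tcp [ 0.6257 -0.188   0.1238] th 2.029 open 0.0396 F [ 0.1  0.1 -0.5] | offset cm [ 0.19 -0.2  10.08] then roll -0.002
0.73 [ 0.6257 -0.1906  0.    ]
```

>>> {"method": "step_arm", "body": {"deltas": [{"offset":[0.1,-0.2,3],"roll":0},{"offset":[0,0,3],"roll":0},{"offset":[0,0,2],"roll":0},{"offset":[0,0,1.2],"roll":0},{"offset":[0,0,0.6],"roll":0},{"offset":[0,0,0.4],"roll":0},{"offset":[0,0,0],"roll":0}]}}

```text
t: 37.62
tool_pos: [0.623, -0.188, 0.0211]
orientation: [1.654, 2.67, 0.0]
force: [0.2, -1.2, -0.1]
opening: 0.04
```

>>> {"method": "step_arm", "body": {"deltas": [{"offset":[0,0,0],"roll":0},{"offset":[0,0,0],"roll":0},{"offset":[0,0,0],"roll":0},{"offset":[0,0,0],"roll":0},{"offset":[0,0,-1],"roll":0},{"offset":[0,0,-3],"roll":0},{"offset":[0,0,-4],"roll":0},{"offset":[0,0,-5],"roll":0},{"offset":[0,0,-5],"roll":0.184},{"offset":[0,0,-1],"roll":0.185},{"offset":[0,0,0],"roll":0.185},{"offset":[0,0,0],"roll":0}], "fingers": 0, "grip_force": 40}}

```text
t: 39.12
tool_pos: [0.6226, -0.1878, 0.211]
orientation: [2.32, 2.118, -0.0]
force: [-0.4, 1.0, -3.1]
opening: 0.0121
```

>>> {"method": "step_arm", "body": {"deltas": [{"offset":[4.18,-1.92,0],"roll":0},{"offset":[4.18,-1.92,0],"roll":0},{"offset":[4.18,-1.92,0],"roll":0},{"offset":[4.18,-1.92,0],"roll":0},{"offset":[4.18,-1.92,0],"roll":0},{"offset":[4.18,-1.92,0],"roll":0},{"offset":[4.18,-1.92,0],"roll":0},{"offset":[0,0,4],"roll":0},{"offset":[0,0,5],"roll":0},{"offset":[0,0,0],"roll":0},{"offset":[0,0,0],"roll":0}]}}

```text
t: 40.5
tool_pos: [0.5165, 0.1158, 0.1223]
orientation: [2.319, 2.119, 0.001]
force: [0.4, 0.1, -1.2]
opening: 0.0117
```

```bash
python3 place.py bar_long 1
```

```text
t 40.55 tcp [0.5173 0.1159 0.1232] th 1.48 open 0.0116 F [ 0.1 -0.6 -1.2] | offset cm [0.08 0.02 8.72] then roll 0.005
```

View pics/place_bar_long.png

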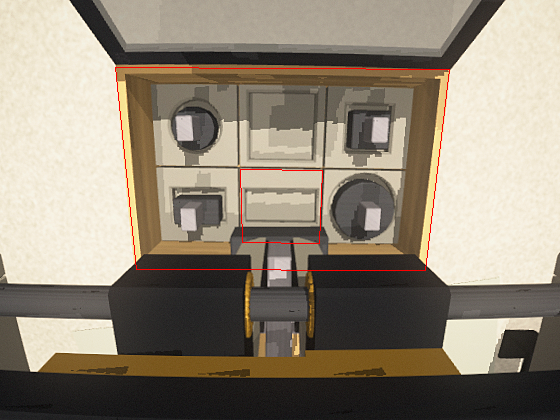

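bar_short, disc_big, disc_small and square_small sit in their recesses at (190,210), (362,210), (193,128) and (368,128). bar_long hangs over its own nest at (282,205).

>>> {"method": "step_arm", "body": {"deltas": [{"offset":[0.05,0.05,2.3],"roll":0},{"offset":[0,0,2],"roll":0},{"offset":[0,0,1.5],"roll":0},{"offset":[0,0,1],"roll":0},{"offset":[0,0,1],"roll":0},{"offset":[0,0,0.7],"roll":0},{"offset":[0,0,0.4],"roll":0},{"offset":[0,0,0],"roll":0},{"offset":[0,0,0],"roll":0}]}}

```text
t: 41.68
tool_pos: [0.5166, 0.1164, 0.032]
orientation: [2.321, 2.117, 0.001]
force: [-0.4, -0.2, -2.2]
opening: 0.0119
```

>>> {"method": "step_arm", "body": {"deltas": [{"offset":[0,0,0],"roll":0},{"offset":[0,0,0],"roll":0},{"offset":[0,0,-4],"roll":0},{"offset":[0,0,-6],"roll":0},{"offset":[0,0,-6],"roll":0},{"offset":[-4.93,2.02,0],"roll":0},{"offset":[-4.93,2.02,0],"roll":0},{"offset":[-4.93,2.02,0],"roll":0},{"offset":[-4.93,2.02,0],"roll":0},{"offset":[-4.93,2.02,0],"roll":0},{"offset":[-4.93,2.02,0],"roll":0},{"offset":[-4.93,2.02,0],"roll":0}], "fingers": 4}}

```text
t: 43.18
tool_pos: [0.6259, -0.2421, 0.192]
orientation: [2.321, 2.116, 0.001]
force: [0.7, 0.1, 0.2]
opening: 0.0402
```

>>> {"method": "step_arm", "body": {"deltas": [{"offset":[-4.93,2.02,0],"roll":0},{"offset":[0,0,3],"roll":-0.11},{"offset":[0,0,4],"roll":-0.11},{"offset":[0,0,0],"roll":0},{"offset":[0,0,0],"roll":0}]}}

```text
t: 43.8
tool_pos: [0.6416, -0.2914, 0.1233]
orientation: [2.076, 2.356, 0.001]
force: [-0.2, -0.6, 0.3]
opening: 0.0401
```

```bash
python3 pick.py square_big .6412 -.2913
```

```text
(array([ 0.6412, -0.2904]), array([11.0464, 17.0696]), np.float64(0.1241187842206839), np.int32(304))
to grasp t 43.85 tcp [ 0.6422 -0.2917  0.1244] th 1.697 open 0.04 F [-0.2  0.   0.9] | offset cm [ 0.16 -0.11 10.13] then roll 0.002
0.6 [ 0.642  -0.2902  0.    ]
```

>>> {"method": "step_arm", "body": {"deltas": [{"offset":[0.05,-0.05,3],"roll":0},{"offset":[0,0,3],"roll":0},{"offset":[0,0,2],"roll":0},{"offset":[0,0,1.2],"roll":0},{"offset":[0,0,0.6],"roll":0},{"offset":[0,0,0.4],"roll":0},{"offset":[0,0,0],"roll":0}]}}

```text
t: 44.78
tool_pos: [0.6411, -0.2912, 0.0206]
orientation: [2.074, 2.358, 0.001]
force: [0.9, 0.0, 1.0]
opening: 0.0399
```

>>> {"method": "step_arm", "body": {"deltas": [{"offset":[0,0,0],"roll":0},{"offset":[0,0,0],"roll":0},{"offset":[0,0,0],"roll":0},{"offset":[0,0,0],"roll":0},{"offset":[0,0,-1],"roll":0},{"offset":[0,0,-3],"roll":0},{"offset":[0,0,-4],"roll":0},{"offset":[0,0,-5],"roll":0},{"offset":[0,0,-5],"roll":0.11},{"offset":[0,0,-1],"roll":0.112},{"offset":[0,0,0],"roll":0},{"offset":[0,0,0],"roll":0}], "fingers": 0, "grip_force": 40}}

```text
t: 46.28
tool_pos: [0.6395, -0.2903, 0.2075]
orientation: [-2.318, -2.115, 0.002]
force: [-0.9, 0.1, -3.5]
opening: 0.0115
```

>>> {"method": "step_arm", "body": {"deltas": [{"offset":[5.11,-1.8,0],"roll":0},{"offset":[5.11,-1.8,0],"roll":0},{"offset":[5.11,-1.8,0],"roll":0},{"offset":[5.11,-1.8,0],"roll":0},{"offset":[5.11,-1.8,0],"roll":0},{"offset":[5.11,-1.8,0],"roll":0},{"offset":[5.11,-1.8,0],"roll":0},{"offset":[5.11,-1.8,0],"roll":0},{"offset":[5.11,-1.8,0],"roll":0},{"offset":[0,0,4],"roll":0},{"offset":[0,0,5],"roll":0},{"offset":[0,0,0],"roll":0}]}}

```text
t: 47.78
tool_pos: [0.5172, 0.1812, 0.1134]
orientation: [-2.317, -2.113, 0.017]
force: [-0.7, 0.4, -2.7]
opening: 0.0116
```

>>> {"method": "step_arm", "body": {"deltas": [{"offset":[0,0,0],"roll":0}]}}

```text
t: 47.9
tool_pos: [0.5226, 0.1821, 0.1205]
orientation: [-2.323, -2.115, 0.0]
force: [0.7, 0.1, -1.9]
opening: 0.0114
```

```bash
python3 place.py square_big 1
```

```text
t 47.95 tcp [0.5236 0.1823 0.1217] th 1.477 open 0.0115 F [ 0.2  0.3 -3.1] | offset cm [0.   0.04 8.57] then roll 0.002
```

>>> {"method": "step_arm", "body": {"deltas": [{"offset":[0,0.04,2.3],"roll":0},{"offset":[0,0,2],"roll":0},{"offset":[0,0,1.5],"roll":0},{"offset":[0,0,1],"roll":0},{"offset":[0,0,1],"roll":0},{"offset":[0,0,0.7],"roll":0},{"offset":[0,0,0.4],"roll":0},{"offset":[0,0,0],"roll":0},{"offset":[0,0,0],"roll":0}]}}

```text
t: 49.08
tool_pos: [0.523, 0.1823, 0.031]
orientation: [2.323, 2.114, 0.001]
force: [-0.1, 0.1, -2.6]
opening: 0.0115
```

>>> {"method": "step_arm", "body": {"deltas": [{"offset":[0,0,0],"roll":0},{"offset":[0,0,0],"roll":0},{"offset":[0,0,-4],"roll":0},{"offset":[0,0,-6],"roll":0},{"offset":[0,0,-6],"roll":0},{"offset":[0,0,-6],"roll":0},{"offset":[-2,0,-3],"roll":0},{"offset":[-3,0,0],"roll":0},{"offset":[0,0,0],"roll":0},{"offset":[0,0,0],"roll":0}], "fingers": 4}}

```text
t: 50.32
tool_pos: [0.5179, 0.1327, 0.2804]
orientation: [-2.323, -2.114, -0.0]
force: [0.2, 0.5, -0.9]
opening: 0.0403
```

```bash
cat > chk.py <<'E'
from fins import *
p=cams.read_camera('wrist'); save(p,'chk1'); q=cams.read_camera('scene'); s=cams.read_camera('side'); save(q,'sc1');save(s,'sd1')
for w in NEST:
    n=cw(NEST[w]); print(w,n,[(o[0],o[2]) for o in fins(p,n,.03,.054)])
im=np.hstack([p['pixels'][:260],]); crop=lambda a,c,r,h,w:cv2.resize(a['pixels'][r:r+h,c:c+w],(400,300),interpolation=cv2.INTER_CUBIC)
cv2.imwrite('pics/m1.png',np.hstack([crop(q,200,100,150,200),crop(s,170,150,150,200)])[:,:,::-1])
for w in('lever_tip','loop_bar','loop_tab','keeper_seat','lever_pivot'):
    k=[(c,cams.pinpoint(c,w)) for c in(q,s)]
    if all(b for a,b in k): print(w,tri([a for a,b in k],[b[0]['xy'] for a,b in k]),[round(b[0]['score'],2) for a,b in k])
E
python3 chk.py
```

```text
disc_big [0.5875 0.1099] []
square_small [0.5938 0.1756] [(array([0.5933, 0.1755]), np.float64(-0.05788047075463654))]
bar_long [0.5178 0.1167] []
square_big [0.5242 0.1823] [(array([0.5228, 0.1826]), np.float64(-0.09572209860238545))]
bar_short [0.4482 0.1234] []
disc_small [0.4545 0.1891] [(array([0.4559, 0.1893]), np.float64(-0.13078483347721348))]
lever_tip [ 0.5032 -0.0125  0.0722] [0.55, 0.67]
loop_bar [ 0.5079 -0.0143  0.099 ] [0.58, 0.6]
loop_tab [ 0.5166 -0.0279  0.0864] [0.57, 0.5]
lever_pivot [0.5071 0.0381 0.0515] [0.6, 0.89]
```

View pics/chk1.png

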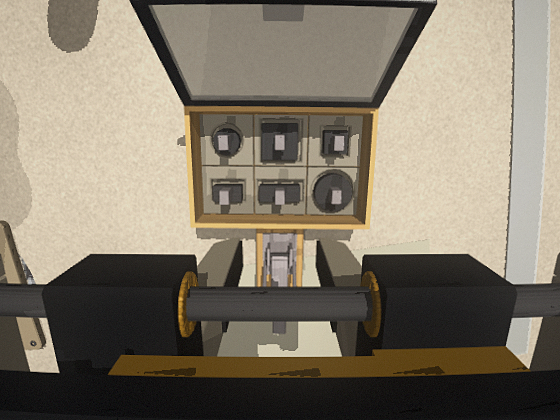

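All six weights sit in their own recesses (fins at about (228,141), (281,141), (335,143), (226,195), (279,195), (335,195)), and the lid stands open. Now the lid: I'll go behind it and push it over.

>>> {"method": "step_arm", "body": {"deltas": [{"offset":[4.68,1.28,0],"roll":0},{"offset":[4.68,1.28,0],"roll":0},{"offset":[4.68,1.28,0],"roll":0},{"offset":[4.68,1.28,0],"roll":0},{"offset":[0,0,0],"roll":0},{"offset":[0,0,4],"roll":0},{"offset":[0,0,5],"roll":0},{"offset":[0,0,4],"roll":0},{"offset":[0,0,0],"roll":0},{"offset":[0,0,0],"roll":0}], "fingers": 0}}

```text
t: 52.22
tool_pos: [0.5875, 0.3139, 0.153]
orientation: [2.323, 2.114, 0.004]
force: [0.2, -0.7, 0.6]
opening: 0.0002
```

>>> {"method": "step_arm", "body": {"deltas": [{"offset":[-2,0,0],"roll":0},{"offset":[-2,0,0],"roll":0},{"offset":[-1.5,0,0],"roll":0},{"offset":[-1.5,0,0],"roll":0},{"offset":[-1.5,0,0],"roll":0},{"offset":[-1.5,0,0],"roll":0},{"offset":[-1.2,0,0],"roll":0},{"offset":[-1.2,0,0],"roll":0},{"offset":[-1,0,0],"roll":0},{"offset":[0,0,0],"roll":0}]}}

```text
t: 53.48
tool_pos: [0.574, 0.1798, 0.1507]
orientation: [2.324, 2.114, -0.0]
force: [-0.1, 0.3, 0.4]
opening: 0.0004
```

```bash
cat > lk.py <<'E'
from fins import *
n=sys.argv[1]; go([.5,.1,.2],CASE[2]); q=cams.read_camera('scene'); s=cams.read_camera('side')
crop=lambda a,c,r:cv2.resize(a['pixels'][r:r+150,c:c+200],(400,300),interpolation=cv2.INTER_CUBIC)
cv2.imwrite('pics/'+n+'.png',np.hstack([crop(q,200,100),crop(s,170,130)])[:,:,::-1])
E
python3 lk.py lid1
```

```text
t 53.48 tcp [0.574  0.1798 0.1507] th 1.476 open 0.0004 F [-0.1  0.3  0.4] | offset cm [-8.65 -6.62 -4.93] then roll 0.001
```

View pics/lid1.png

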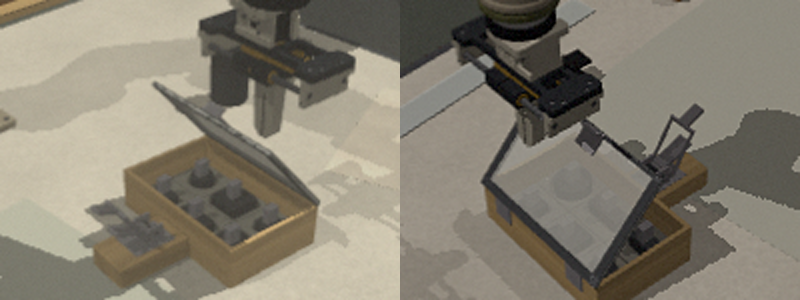

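The lid has passed the tipping point and is falling shut, and the loop stands folded back on the ledge side. I'll pull away and look at the latch from above.

>>> {"method": "step_arm", "body": {"deltas": [{"offset":[0,0,-4],"roll":0},{"offset":[0,0,-4],"roll":0},{"offset":[-4.42,-0.83,0],"roll":0},{"offset":[-4.42,-0.83,0],"roll":0},{"offset":[-4.42,-0.83,0],"roll":0},{"offset":[-4.42,-0.83,0],"roll":0},{"offset":[-4.42,-0.83,0],"roll":0},{"offset":[-4.42,-0.83,0],"roll":0},{"offset":[0,0,0],"roll":0},{"offset":[0,0,0],"roll":0},{"offset":[0,0,0],"roll":0},{"offset":[0,0,0],"roll":0}], "fingers": 4}}

```text
t: 55.08
tool_pos: [0.4998, -0.0778, 0.2306]
orientation: [-2.321, -2.116, -0.0]
force: [0.2, -0.4, -1.2]
opening: 0.0403
```

>>> {"method": "step_arm", "body": {"deltas": [{"offset":[0,0,0],"roll":0},{"offset":[0,0,0],"roll":0},{"offset":[0,0,0],"roll":0},{"offset":[0,0,0],"roll":0},{"offset":[0,0,0],"roll":0},{"offset":[0,0,0],"roll":0},{"offset":[0,0,0],"roll":0},{"offset":[0,0,0],"roll":0}]}}

```text
t: 56.08
tool_pos: [0.4995, -0.0788, 0.2307]
orientation: [-2.323, -2.115, 0.0]
force: [0.6, 0.5, -0.0]
opening: 0.04
```

```bash
cat > latch.py <<'E'
from fins import *
from scipy.optimize import least_squares
PH=(cw((0,0)),)
def loc2w(lx,u,z): return np.r_[cw((lx,-.073-u)),z]
def w2l(X):
    c,s=np.cos(CASE[2]),np.sin(CASE[2]); d=np.array(X[:2])-CASE[:2]; return np.array([c*d[0]+s*d[1],-(-s*d[0]+c*d[1])-.073,X[2]])
def geo(lam,a):
    e=lambda t:np.array([np.cos(t),np.sin(t)]); piv=np.array([.04,.048])
    P=piv+.014*e(lam-.765); bar=P+.0645*e(a); tab=bar+.022*e(a-.611); tip=piv+.05*e(lam)+.0035*e(lam+np.pi/2)
    return dict(P=P,loop_bar=bar,loop_tab=tab,lever_tip=tip,lever_pivot=piv)
def show(n):
    C={c:cams.read_camera(c) for c in('wrist','scene','side')}; obs=[]
    for c,p in C.items():
        for w in('loop_bar','loop_tab','lever_tip','lever_pivot','keeper_seat'):
            for k in cams.pinpoint(p,w)[:2]:
                print(c,w,round(k['score'],2),np.round(k['xy'],1)); obs.append((c,w,k['xy'],k['score']))
    big=cv2.resize(C['wrist']['pixels'][:,:,::-1],(560,420)); save(C['wrist'],n)
    import pickle; pickle.dump((C,obs),open(n+'.pkl','wb')); return C,obs
if __name__=='__main__':
    C,obs=show(sys.argv[1]); go([.5,.0,.2],CASE[2])
    def f(v):
        g=geo(v[0],v[1]); r=[]
        for c,w,xy,sc in obs:
            if w in g:
                x=loc2w(v[2] ,*g[w]); e=(proj(C[c],x)[0]-xy)/(1 if c=='wrist' else .7); r+=list(np.sqrt(sc)*np.where(abs(e)>0,e,e))
        return np.array(r)
    for s in((.4,1.1,0),(.8,1.5,0)):
        r=least_squares(f,s,loss='soft_l1',f_scale=2); print(r.x,r.cost,(r.fun).round(1)); print({k:np.r_[v].round(4) for k,v in geo(*r.x[:2]).items()},'tabW',loc2w(r.x[2],*geo(*r.x[:2])['loop_tab']))
E
python3 latch.py l1
```

```text
wrist loop_bar 0.9 [276.5 124.1]
wrist loop_tab 0.87 [276.1 148.4]
wrist loop_tab 0.65 [276.1  77.1]
wrist lever_tip 0.77 [276.4 123.1]
wrist lever_pivot 0.82 [278.9  78.2]
wrist lever_pivot 0.57 [279.9 121.1]
wrist keeper_seat 0.78 [277.2  17.1]
scene loop_bar 0.58 [291.6 196.6]
scene loop_bar 0.54 [256.5 207.9]
scene loop_tab 0.68 [252.7 205.8]
scene lever_tip 0.47 [258.9 213.7]
scene lever_pivot 0.55 [273.2 212.7]
scene keeper_seat 0.5 [292.1 195.7]
side loop_bar 0.64 [309.6 193.3]
side loop_tab 0.64 [315.7 187.7]
side lever_pivot 0.72 [317.  189.4]
side lever_pivot 0.52 [297.3 214.4]
 t 56.98 tcp [ 0.4995 -0.0788  0.2306] th 1.477 open 0.0403 F [ 0.2  0.1 -0.3] | offset cm [ 7.85 -0.69  3.06] then roll 0.002
[ 0.3482  1.0427 -0.0018] 376.80061322173043 [  0.5  -0.8   0.8  -1.8   0.7  55.9   0.7   0.8  -1.5  -0.2  -2.  -32.6
 -37.5   8.1   0.7  -4.   -3.3  -2.   -1.2   0.3  -0.1   0.6   0.1  -1.3
  -0.1  -2.  -25.2  30.6  -1.1   0.2]
{'P': array([0.0528, 0.0423]), 'loop_bar': array([0.0853, 0.098 ]), 'loop_tab': array([0.1053, 0.1073]), 'lever_tip': array([0.0858, 0.0684]), 'lever_pivot': array([0.04 , 0.048])} tabW [ 0.5021 -0.0278  0.1073]
[ 0.3482  1.0427 -0.0018] 376.80061322268295 [  0.5  -0.8   0.8  -1.8   0.7  55.9   0.7   0.8  -1.5  -0.2  -2.  -32.6
 -37.5   8.1   0.7  -4.   -3.3  -2.   -1.2   0.3  -0.1   0.6   0.1  -1.3
  -0.1  -2.  -25.2  30.6  -1.1   0.2]
{'P': array([0.0528, 0.0423]), 'loop_bar': array([0.0853, 0.098 ]), 'loop_tab': array([0.1053, 0.1073]), 'lever_tip': array([0.0858, 0.0684]), 'lever_pivot': array([0.04 , 0.048])} tabW [ 0.5021 -0.0278  0.1073]
```

View pics/l1.png

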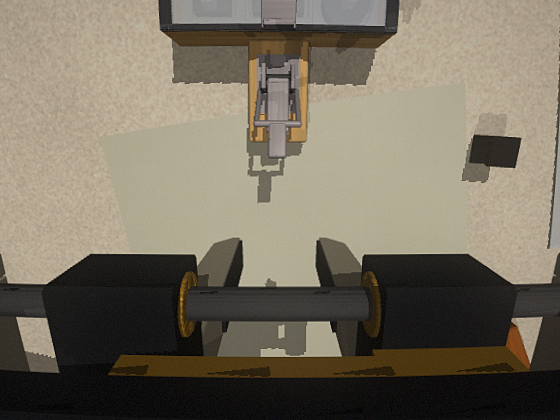

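The lid is shut (keeper at (277,17)), with the loop folded back, bar at (276,124) and tab at (276,148). The model fit gives lever 0.35 rad, and the tab is about 5 cm ahead of the TCP at z = 0.107.

>>> {"method": "step_arm", "body": {"deltas": [{"offset":[2.5,-0.1,3],"roll":0},{"offset":[2.6,-0.12,3],"roll":0},{"offset":[0,0,3],"roll":0},{"offset":[0,0,2],"roll":0},{"offset":[0,0,1.5],"roll":0},{"offset":[0,0,0.8],"roll":0},{"offset":[0,0,0],"roll":0},{"offset":[0,0,0],"roll":0}]}}

```text
t: 57.98
tool_pos: [0.5028, -0.028, 0.0986]
orientation: [2.323, 2.114, 0.001]
force: [0.1, -0.5, 1.2]
opening: 0.0401
```

>>> {"method": "step_arm", "body": {"deltas": [{"offset":[0,0,0],"roll":0},{"offset":[0,0,0],"roll":0},{"offset":[0,0,0],"roll":0},{"offset":[0,0,0],"roll":0}], "fingers": 0, "grip_force": 20}}

```text
t: 58.48
tool_pos: [0.5024, -0.0279, 0.0978]
orientation: [2.323, 2.114, 0.001]
force: [1.3, -0.4, 0.0]
opening: 0.0158
```

```bash
cat > plan.py <<'E'
from latch import *
s=robot.read_state(); c=w2l(s['tool_pos']); print('tcp local',c,'open',s['opening'],s['force'])
p=[(.348,1.043),(.4,1.25),(.55,1.42),(.75,1.6),(.95,1.78),(1.15,1.96),(1.35,2.14),(1.5,2.28),(1.65,2.42),(1.8,2.55),(1.8,2.65),(1.8,2.75),(1.8,2.83),(1.8,2.9)]
prev=None
for la in p:
    g=geo(*la); t=g['loop_tab']
    if prev is not None: d=(t-prev)*100; print(la,'tool x %.2f z %.2f'%(-d[0],-d[1]),'T',t.round(4),'bar',g['loop_bar'].round(4))
    prev=t
E
python3 plan.py
```

```text
tcp local [-0.0015  0.1053  0.0978] open 0.015782058239012357 [ 1.3318 -0.3546  0.0413]
(0.4, 1.25) tool x 1.42 z -1.01 T [0.0911 0.1173] bar [0.0734 0.1042]
(0.55, 1.42) tool x 1.25 z -0.74 T [0.0786 0.1247] bar [0.0634 0.1088]
(0.75, 1.6) tool x 1.43 z -0.59 T [0.0642 0.1306] bar [0.0521 0.1123]
(0.95, 1.78) tool x 1.52 z -0.33 T [0.049  0.1339] bar [0.0404 0.1137]
(1.15, 1.96) tool x 1.56 z -0.05 T [0.0333 0.1344] bar [0.0285 0.1129]
(1.35, 2.14) tool x 1.55 z 0.24 T [0.0178 0.132 ] bar [0.0169 0.1101]
(1.5, 2.28) tool x 1.16 z 0.38 T [0.0062 0.1282] bar [0.0084 0.1063]
(1.65, 2.42) tool x 1.10 z 0.54 T [-0.0047  0.1228] bar [0.0004 0.1014]
(1.8, 2.55) tool x 0.96 z 0.63 T [-0.0143  0.1165] bar [-0.0064  0.096 ]
(1.8, 2.65) tool x 0.53 z 0.64 T [-0.0196  0.1101] bar [-0.0097  0.0905]
(1.8, 2.75) tool x 0.47 z 0.69 T [-0.0243  0.1032] bar [-0.0125  0.0847]
(1.8, 2.83) tool x 0.32 z 0.58 T [-0.0275  0.0973] bar [-0.0142  0.0798]
(1.8, 2.9) tool x 0.24 z 0.53 T [-0.03   0.092] bar [-0.0155  0.0755]
```

Tab pinched (opening 15.8 mm). I'll follow the arc, first half now.

>>> {"method": "step_arm", "body": {"deltas": [{"offset":[1.42,0,-1.01],"roll":0},{"offset":[1.25,0,-0.74],"roll":0},{"offset":[1.43,0,-0.59],"roll":0},{"offset":[1.52,0,-0.33],"roll":0},{"offset":[1.56,0,-0.05],"roll":0},{"offset":[0,0,0],"roll":0},{"offset":[0,0,0],"roll":0}]}}

```text
t: 59.35
tool_pos: [0.5094, 0.0445, 0.1254]
orientation: [2.322, 2.115, 0.002]
force: [3.8, 0.5, 1.4]
opening: 0.0155
```

>>> {"method": "step_arm", "body": {"deltas": [{"offset":[1.55,0,0.24],"roll":0},{"offset":[1.16,0,0.38],"roll":0},{"offset":[1.1,0,0.54],"roll":0},{"offset":[0.96,0,0.63],"roll":0},{"offset":[0,0,0],"roll":0},{"offset":[0,0,0],"roll":0}]}}

```text
t: 60.1
tool_pos: [0.5139, 0.0912, 0.1068]
orientation: [2.323, 2.113, 0.0]
force: [6.4, -3.7, -1.6]
opening: 0.0154
```

```bash
python3 latch.py l2; python3 -c "
from latch import *
s=robot.read_state(); print('tcp local',w2l(s['tool_pos']),s['opening'])
C,o=pickle.load(open('l2.pkl','rb'))
a=C['scene']['pixels'][150:260,220:350]; b=C['side']['pixels'][150:260,230:360]
r=lambda x:cv2.resize(x,(400,338),interpolation=cv2.INTER_CUBIC)
cv2.imwrite('pics/l2m.png',np.hstack([r(a),r(b)])[:,:,::-1])"
```

```text
wrist loop_bar 0.88 [283.5 264.9]
wrist loop_tab 0.96 [281.  272.7]
wrist lever_tip 0.68 [276.9 358.5]
wrist keeper_seat 0.79 [280.9 241.2]
scene loop_bar 0.48 [285.3 195.7]
scene loop_bar 0.45 [265.3 203.9]
scene loop_tab 0.47 [287.9 187.4]
scene lever_tip 0.65 [266.5 203.9]
scene lever_pivot 0.66 [272.9 212.8]
scene keeper_seat 0.63 [289.3 195.3]
side loop_bar 0.52 [284.6 207.1]
side loop_bar 0.25 [262.6 246.1]
side loop_tab 0.39 [281.4 205.2]
side lever_tip 0.56 [304.3 198.2]
side keeper_seat 0.65 [282.8 218.9]
 t 61.0 tcp [0.5138 0.0911 0.1069] th 1.476 open 0.0153 F [ 5.3 -2.2 -2.3] | offset cm [-9.2  -0.51 -9.31] then roll 0.001
[ 0.941   2.513  -0.0008] 140.30346489785535 [ -2.2   2.1   0.5  -1.6   3.3  -0.3  -0.2  -0.9  19.   -8.7  -0.6  -0.5
  -3.   -0.    0.5   0.8  -0.1   2.8  15.6 -25.9   0.7  -0.2  -0.4  -0.8]
{'P': array([0.0538, 0.0505]), 'loop_bar': array([0.0016, 0.0884]), 'loop_tab': array([-0.0055,  0.1092]), 'lever_tip': array([0.0666, 0.0905]), 'lever_pivot': array([0.04 , 0.048])} tabW [0.5137 0.0824 0.1092]
[ 0.941   2.513  -0.0008] 140.3034648978901 [ -2.2   2.1   0.5  -1.6   3.3  -0.3  -0.2  -0.9  19.   -8.7  -0.6  -0.5
  -3.   -0.    0.5   0.8  -0.1   2.8  15.6 -25.9   0.7  -0.2  -0.4  -0.8]
{'P': array([0.0538, 0.0505]), 'loop_bar': array([0.0016, 0.0884]), 'loop_tab': array([-0.0055,  0.1092]), 'lever_tip': array([0.0666, 0.0905]), 'lever_pivot': array([0.04 , 0.048])} tabW [0.5137 0.0824 0.1092]
tcp local [-0.0016 -0.0142  0.1069] 0.015325096966616573
```

View pics/l2m.png

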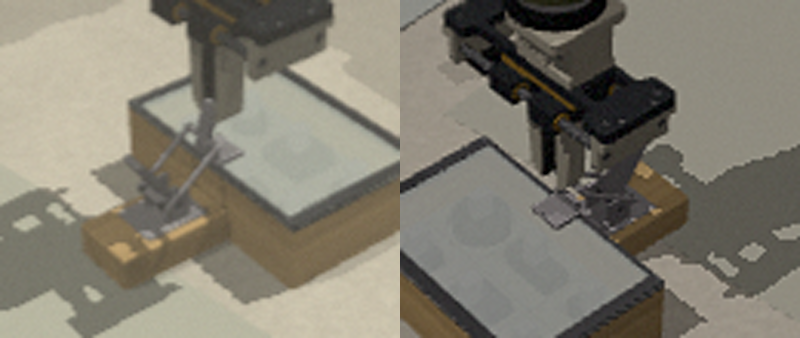

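The scene and side views show the loop leaning in over the lid's edge at about (205,130)/(560,190), held near its tab end, with the lever only at about 0.94 rad. The tab slid in the grip, so I'll regrip it lower and firmer.

>>> {"method": "step_arm", "body": {"deltas": [{"offset":[0,0,0],"roll":0},{"offset":[0,0,0],"roll":0},{"offset":[-0.2,0,0.5],"roll":0},{"offset":[-0.2,0,0.5],"roll":0},{"offset":[0,0,0.2],"roll":0},{"offset":[0,0,0],"roll":0}], "fingers": 3}}

```text
t: 61.75
tool_pos: [0.5127, 0.0871, 0.0945]
orientation: [-2.323, -2.114, 0.001]
force: [-0.3, 0.4, -0.4]
opening: 0.03
```

```bash
python3 latch.py l3|grep -v nope; python3 -c "
from latch import *
s=robot.read_state(); print('tcp local',w2l(s['tool_pos']),s['opening'])"
```

```text
wrist loop_bar 0.86 [282.2 258.7]
wrist loop_bar 0.37 [282.1 135.4]
wrist loop_tab 0.69 [280.3 259. ]
wrist lever_tip 0.67 [279.9 362.5]
wrist keeper_seat 0.64 [281.  241.8]
wrist keeper_seat 0.34 [283.  259.9]
scene loop_bar 0.56 [118.7 251.7]
scene loop_bar 0.55 [287. 194.]
scene loop_tab 0.71 [289.4 187.1]
scene lever_tip 0.84 [262.8 201.7]
scene lever_tip 0.59 [309.  210.2]
scene lever_pivot 0.55 [274.8 213.2]
scene keeper_seat 0.41 [291.  197.7]
side loop_bar 0.55 [282.5 212.4]
side loop_tab 0.43 [430.9 200.1]
side loop_tab 0.42 [280.3 208.1]
side lever_tip 0.47 [303.2 195.3]
side lever_pivot 0.65 [294.7 213.7]
side lever_pivot 0.33 [283.6 217.4]
side keeper_seat 0.51 [286.7 217.1]
 t 62.65 tcp [0.513  0.0872 0.0949] th 1.477 open 0.0299 F [-0.3 -0.7  0.3] | offset cm [ -8.8   -0.47 -10.51] then roll 0.002
[ 1.0281  2.6233 -0.0015] 1045.1078943615828 [  -0.7    0.8   -0.4   75.5    1.2   -0.9    1.1    0.7  179.2  -60.
   -0.8    1.7   -0.3    0.8    2.9    1.   -48.3   -8.5   -1.7    0.2
    1.    -0.3 -140.9    7.4    0.2   -0.1   -0.2    2.3    1.6    1.
   10.3   -2.3]
{'P': array([0.0535, 0.0516]), 'loop_bar': array([-0.0025,  0.0836]), 'loop_tab': array([-0.0119,  0.1035]), 'lever_tip': array([0.0628, 0.0926]), 'lever_pivot': array([0.04 , 0.048])} tabW [0.5137 0.0888 0.1035]
[ 1.0281  2.6233 -0.0015] 1045.1078943599912 [  -0.7    0.8   -0.4   75.5    1.2   -0.9    1.1    0.7  179.2  -60.
   -0.8    1.7   -0.3    0.8    2.9    1.   -48.3   -8.5   -1.7    0.2
    1.    -0.3 -140.9    7.4    0.2   -0.1   -0.2    2.3    1.6    1.
   10.3   -2.3]
{'P': array([0.0535, 0.0516]), 'loop_bar': array([-0.0025,  0.0836]), 'loop_tab': array([-0.0119,  0.1035]), 'lever_tip': array([0.0628, 0.0926]), 'lever_pivot': array([0.04 , 0.048])} tabW [0.5137 0.0888 0.1035]
tcp local [-0.002  -0.0102  0.0949] 0.02992696110865499
```

>>> {"method": "step_arm", "body": {"deltas": [{"offset":[0.15,0,0.15],"roll":0},{"offset":[0,0,0],"roll":0}]}}

```text
t: 62.9
tool_pos: [0.513, 0.0888, 0.0933]
orientation: [-2.323, -2.115, 0.0]
force: [-0.2, 0.1, 0.2]
opening: 0.03
```

>>> {"method": "step_arm", "body": {"deltas": [{"offset":[0,0,0],"roll":0},{"offset":[0,0,0],"roll":0},{"offset":[0,0,0],"roll":0},{"offset":[0,0,0],"roll":0},{"offset":[0.1,0,-0.25],"roll":0},{"offset":[0.1,0,-0.25],"roll":0},{"offset":[0.15,0,-0.2],"roll":0},{"offset":[0.15,0,-0.2],"roll":0},{"offset":[0.2,0,0],"roll":0},{"offset":[0,0,0],"roll":0},{"offset":[0,0,0],"roll":0}], "fingers": 0, "grip_force": 55}}

```text
t: 64.28
tool_pos: [0.5145, 0.0953, 0.1027]
orientation: [2.322, 2.113, 0.001]
force: [5.0, -2.3, -1.7]
opening: 0.0154
```

```bash
python3 latch.py l4|grep -E "lever_tip|loop_bar|open"; python3 -c "
from latch import *
s=robot.read_state(); print('tcp local',w2l(s['tool_pos']),s['opening'])"
```

```text
wrist loop_bar 0.68 [281.5 262.4]
wrist lever_tip 0.79 [275.2 310.5]
wrist lever_tip 0.72 [529.6 333.8]
scene loop_bar 0.51 [285.5 192.2]
scene lever_tip 0.88 [277.6 195.8]
scene lever_tip 0.27 [307.3 212. ]
side loop_bar 0.51 [281.9 210.6]
side lever_tip 0.52 [290.9 202.5]
 t 65.17 tcp [0.5145 0.0953 0.1027] th 1.477 open 0.0153 F [ 5.1 -2.1 -2. ] | offset cm [-9.62 -0.53 -9.73] then roll 0.002
{'P': array([0.0391, 0.034 ]), 'loop_bar': array([-0.0077,  0.0785]), 'loop_tab': array([-0.0121,  0.1   ]), 'lever_tip': array([0.0748, 0.0119]), 'lever_pivot': array([0.04 , 0.048])} tabW [0.5146 0.0889 0.1   ]
{'P': array([0.0471, 0.0601]), 'loop_bar': array([-0.0091,  0.0918]), 'loop_tab': array([-0.0186,  0.1117]), 'lever_tip': array([0.025 , 0.0958]), 'lever_pivot': array([0.04 , 0.048])} tabW [0.515  0.0954 0.1117]
tcp local [-0.0013 -0.0184  0.1027] 0.015327109459020048
```

Lever now at about 1.8 rad and bar above and beyond the ridge (u −9 mm, z 92 mm). Lowering it in.

>>> {"method": "step_arm", "body": {"deltas": [{"offset":[0.3,0,0.4],"roll":0},{"offset":[0.25,0,0.4],"roll":0},{"offset":[0.2,0,0.4],"roll":0},{"offset":[0.2,0,0.4],"roll":0},{"offset":[0.15,0,0.3],"roll":0},{"offset":[0,0,0],"roll":0},{"offset":[0,0,0],"roll":0}]}}

```text
t: 66.05
tool_pos: [0.5158, 0.107, 0.0843]
orientation: [2.322, 2.114, 0.003]
force: [5.6, 0.9, 4.7]
opening: 0.0155
```

```bash
python3 latch.py l5|grep -E "lever_tip|loop_bar|keeper|open"; python3 -c "
from latch import *
s=robot.read_state(); print('tcp local',w2l(s['tool_pos']),s['opening'])"
```

```text
wrist loop_bar 0.98 [281.3 270.2]
wrist loop_bar 0.6 [277.  352.9]
wrist lever_tip 0.67 [278.6 352. ]
wrist keeper_seat 0.97 [280.5 284.8]
scene loop_bar 0.51 [288.9 196.7]
scene lever_tip 0.81 [277.4 196. ]
scene keeper_seat 0.57 [291.2 195.2]
side loop_bar 0.48 [280.4 214.5]
side lever_tip 0.46 [288.7 202.6]
side keeper_seat 0.59 [283.  217.4]
 t 66.95 tcp [0.5158 0.1069 0.0842] th 1.477 open 0.0155 F [ 6.  -0.1  4.4] | offset cm [-10.78  -0.55 -11.59] then roll 0.002
{'P': array([0.0425, 0.0342]), 'loop_bar': array([-0.0133,  0.0665]), 'loop_tab': array([-0.0226,  0.0864]), 'lever_tip': array([0.0826, 0.0216]), 'lever_pivot': array([0.04 , 0.048])} tabW [0.5149 0.0995 0.0864]
{'P': array([0.0468, 0.0602]), 'loop_bar': array([-0.0155,  0.0766]), 'loop_tab': array([-0.0298,  0.0934]), 'lever_tip': array([0.024 , 0.0955]), 'lever_pivot': array([0.04 , 0.048])} tabW [0.5154 0.1066 0.0934]
tcp local [-0.0011 -0.0301  0.0842] 0.015459684623743657
```

The bar sits beyond the ridge (u −15.5 mm, z 76.6 mm) with a 4.5 N upward reaction. I'll release it and come down closed on the lid side of the lever.

>>> {"method": "step_arm", "body": {"deltas": [{"offset":[0,0,0],"roll":0},{"offset":[0,0,0],"roll":0},{"offset":[0,0,-1],"roll":0},{"offset":[0,0,-2],"roll":0},{"offset":[0,0,-3],"roll":0},{"offset":[-3.4,0.1,0],"roll":0},{"offset":[0,0,0],"roll":0},{"offset":[0,0,0],"roll":0}], "fingers": 3}}

```text
t: 67.95
tool_pos: [0.5123, 0.0729, 0.1434]
orientation: [-2.324, -2.113, 0.0]
force: [0.4, -0.2, -1.1]
opening: 0.0299
```

>>> {"method": "step_arm", "body": {"deltas": [{"offset":[0,0,0],"roll":0},{"offset":[0,0,0],"roll":0},{"offset":[0,0,0],"roll":0},{"offset":[0,0,0],"roll":0}], "fingers": 0}}

```text
t: 68.45
tool_pos: [0.5126, 0.0728, 0.1434]
orientation: [-2.323, -2.115, 0.0]
force: [-0.2, -0.3, -0.8]
opening: 0.0003
```

```bash
python3 latch.py l6|grep -E "lever_tip|loop_bar|keeper|open|\["; python3 -c "
from latch import *
s=robot.read_state(); print('tcp local',w2l(s['tool_pos']),s['opening'])
e=lambda t:np.array([np.cos(t),np.sin(t)]); pr=None
for l in [1.57,1.4,1.25,1.1,.95,.8,.65,.5,.38,.26,.13,0]:
    K=np.array([.04,.048])+.045*e(l)+.0035*e(l+np.pi/2)-[.0075,0]
    print(l,'tcp u,z',K.round(4), '' if pr is None else ((pr-K)*100).round(2)); pr=K
C,o=pickle.load(open('l6.pkl','rb'))
a=C['scene']['pixels'][150:260,220:350]; b=C['side']['pixels'][150:260,230:360]
r=lambda x:cv2.resize(x,(400,338),interpolation=cv2.INTER_CUBIC)
cv2.imwrite('pics/l6m.png',np.hstack([r(a),r(b)])[:,:,::-1])"
```

```text
wrist loop_bar 0.89 [279.9 189.6]
wrist loop_tab 0.62 [282.1 175.1]
wrist lever_tip 0.63 [278.5 257.9]
wrist lever_pivot 0.69 [279.  246.7]
wrist keeper_seat 0.97 [280.  199.6]
wrist keeper_seat 0.66 [281.5 248.5]
scene loop_bar 0.75 [291.  197.9]
scene loop_tab 0.71 [295.6 188.9]
scene lever_tip 0.75 [279.  194.5]
scene lever_pivot 0.86 [273.8 213.7]
scene keeper_seat 0.65 [289.2 194.4]
side loop_bar 0.4 [276.3 216. ]
side loop_tab 0.44 [275.3 215.1]
side lever_tip 0.81 [290.  202.5]
side lever_pivot 0.59 [295.6 214.4]
side keeper_seat 0.47 [284.9 215.6]
 t 69.35 tcp [0.5126 0.0727 0.1434] th 1.477 open 0.0006 F [ 0.3  0.1 -0.5] | offset cm [-7.36 -0.57 -5.66] then roll 0.002
[ 1.8085  2.9472 -0.0006] 20.181850732201156 [ 0.5  2.7 -1.2  0.1  1.6 -1.4  1.   3.6 -0.2 -0.7 -0.2  1.4 -1.6  1.6
{'P': array([0.047 , 0.0601]), 'loop_bar': array([-0.0162,  0.0726]), 'loop_tab': array([-0.0315,  0.0884]), 'lever_tip': array([0.0248, 0.0958]), 'lever_pivot': array([0.04 , 0.048])} tabW [0.5165 0.1082 0.0884]
[ 1.8085  2.9472 -0.0006] 20.18185073219683 [ 0.5  2.7 -1.2  0.1  1.6 -1.4  1.   3.6 -0.2 -0.7 -0.2  1.4 -1.6  1.6
{'P': array([0.047 , 0.0601]), 'loop_bar': array([-0.0162,  0.0726]), 'loop_tab': array([-0.0315,  0.0884]), 'lever_tip': array([0.0248, 0.0958]), 'lever_pivot': array([0.04 , 0.048])} tabW [0.5165 0.1082 0.0884]
tcp local [-0.001   0.0043  0.1434] 0.0005605539577259062
1.57 tcp u,z [0.029 0.093] 
1.4 tcp u,z [0.0367 0.0929] [-0.77  0.01]
1.25 tcp u,z [0.0434 0.0918] [-0.67  0.11]
1.1 tcp u,z [0.0498 0.0897] [-0.64  0.21]
0.95 tcp u,z [0.0558 0.0866] [-0.6   0.31]
0.8 tcp u,z [0.0613 0.0827] [-0.55  0.39]
0.65 tcp u,z [0.0662 0.078 ] [-0.49  0.47]
0.5 tcp u,z [0.0703 0.0726] [-0.41  0.54]
0.38 tcp u,z [0.073  0.0679] [-0.27  0.47]
0.26 tcp u,z [0.0751 0.063 ] [-0.21  0.5 ]
0.13 tcp u,z [0.0767 0.0573] [-0.16  0.56]
0 tcp u,z [0.0775 0.0515] [-0.08  0.58]
```

View pics/l6m.png

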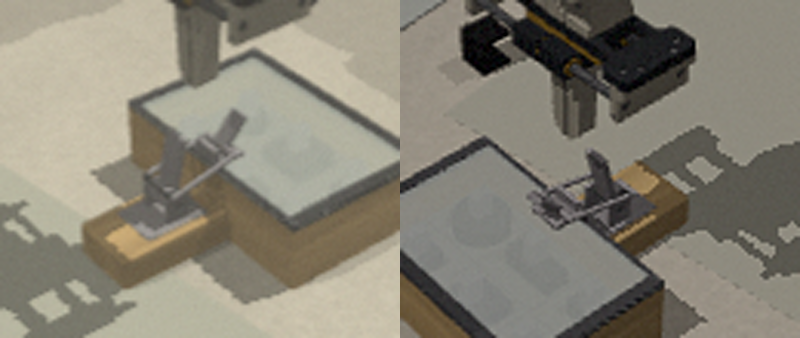

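The loop lies over the keeper behind its ridge, at about (225,145) on the left and (545,205) on the right, with the lever upright at about 1.81 rad. Now pushing the lever out and down.

>>> {"method": "step_arm", "body": {"deltas": [{"offset":[0,0,2.5],"roll":0},{"offset":[0,0,1.7],"roll":0},{"offset":[0,0,0.8],"roll":0},{"offset":[0,0,0],"roll":0},{"offset":[-0.8,0,0],"roll":0},{"offset":[-0.8,0,0],"roll":0},{"offset":[-0.87,0,0],"roll":0},{"offset":[-0.77,0,0.01],"roll":0},{"offset":[-0.67,0,0.11],"roll":0},{"offset":[-0.64,0,0.21],"roll":0},{"offset":[0,0,0],"roll":0}]}}

```text
t: 70.72
tool_pos: [0.5081, 0.0268, 0.0898]
orientation: [-2.324, -2.114, 0.001]
force: [-0.2, 1.0, 0.4]
opening: 0.0003
```

>>> {"method": "step_arm", "body": {"deltas": [{"offset":[-0.6,0,0.31],"roll":0},{"offset":[-0.55,0,0.39],"roll":0},{"offset":[-0.49,0,0.47],"roll":0},{"offset":[-0.41,0,0.54],"roll":0},{"offset":[-0.27,0,0.47],"roll":0},{"offset":[-0.21,0,0.5],"roll":0},{"offset":[-0.16,0,0.56],"roll":0},{"offset":[-0.08,0,0.6],"roll":0},{"offset":[0,0,0.1],"roll":0},{"offset":[0,0,0],"roll":0}]}}

```text
t: 71.97
tool_pos: [0.5059, -0.0005, 0.0517]
orientation: [2.323, 2.114, -0.0]
force: [-5.1, 0.1, 13.2]
opening: 0.0007
```

>>> {"method": "step_arm", "body": {"deltas": [{"offset":[0,0,-1],"roll":0},{"offset":[0,0,-4],"roll":0},{"offset":[0,0,-5],"roll":0},{"offset":[-4,0,-5],"roll":0},{"offset":[-5,0,0],"roll":0},{"offset":[-5,0,0],"roll":0},{"offset":[0,0,0],"roll":0},{"offset":[0,0,0],"roll":0}]}}

```text
t: 72.97
tool_pos: [0.4926, -0.1383, 0.1994]
orientation: [-2.324, -2.113, -0.0]
force: [-0.1, 0.9, 0.3]
opening: 0.0004
```

```bash
python3 latch.py l7|grep -E "lever_tip|loop_bar|keeper|open|\["; python3 -c "
from latch import *
C,o=pickle.load(open('l7.pkl','rb'))
a=C['scene']['pixels'][150:260,220:350]; b=C['side']['pixels'][150:260,230:360]
r=lambda x:cv2.resize(x,(400,338),interpolation=cv2.INTER_CUBIC)
cv2.imwrite('pics/l7m.png',np.hstack([r(a),r(b)])[:,:,::-1])"
```

```text
wrist lever_tip 0.74 [277.   62.2]
wrist lever_pivot 0.56 [277.7   0. ]
scene loop_bar 0.6 [285.5 202.7]
scene loop_tab 0.45 [291.6 193. ]
scene lever_tip 0.87 [254.1 217.3]
scene lever_pivot 0.66 [273.  213.2]
scene keeper_seat 0.44 [289.1 195.2]
side loop_bar 0.53 [283.7 213.7]
side loop_tab 0.71 [429.3 198.8]
side loop_tab 0.4 [278.2 209.7]
side lever_tip 0.75 [311.  203.1]
side lever_pivot 0.59 [262.3 252.1]
side lever_pivot 0.54 [295.  212.3]
side keeper_seat 0.47 [287.8 216.9]
 t 73.88 tcp [ 0.4927 -0.1387  0.1996] th 1.477 open 0.0006 F [ 0.1 -0.1  1.1] | offset cm [13.88 -0.57 -0.04] then roll 0.002
[ 0.0981  2.5125 -0.002 ] 552.7512341167622 [   1.    -2.5    0.3    2.     0.3   -5.5   -3.5   -2.9    3.5    1.4
{'P': array([0.051 , 0.0393]), 'loop_bar': array([-0.0012,  0.0773]), 'loop_tab': array([-0.0083,  0.0981]), 'lever_tip': array([0.0894, 0.0564]), 'lever_pivot': array([0.04 , 0.048])} tabW [0.5128 0.0853 0.0981]
[ 0.0981  2.5125 -0.002 ] 552.7512340909572 [   1.    -2.5    0.3    2.     0.3   -5.5   -3.5   -2.9    3.5    1.4
{'P': array([0.051 , 0.0393]), 'loop_bar': array([-0.0012,  0.0773]), 'loop_tab': array([-0.0083,  0.0981]), 'lever_tip': array([0.0894, 0.0564]), 'lever_pivot': array([0.04 , 0.048])} tabW [0.5128 0.0853 0.0981]
```

View pics/l7m.png

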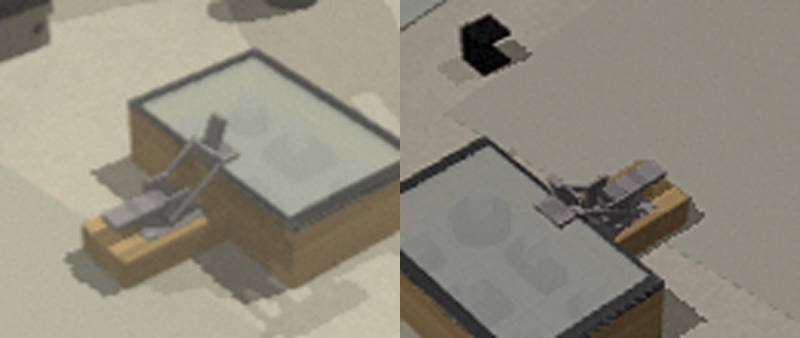

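In the last view the lever lies flat on the ledge at about (150,210)/(640,180), and the loop runs to the keeper at (215,150)/(550,210) with its tab up. I have used up the viewable pictures, so I'll verify numerically from two wrist viewpoints.

>>> {"method": "step_arm", "body": {"deltas": [{"offset":[3,0,0],"roll":0},{"offset":[3,0,0],"roll":0},{"offset":[0,0,0],"roll":0},{"offset":[0,0,0],"roll":0}]}}

```text
t: 74.38
tool_pos: [0.4983, -0.0793, 0.1996]
orientation: [2.323, 2.115, -0.0]
force: [0.2, 0.0, -0.1]
opening: 0.0004
```

```bash
python3 latch.py v1 | grep -E "wrist|scene|side|open"
```

```text
wrist loop_bar 0.82 [279.5   7.5]
wrist lever_tip 0.89 [277.5 124.9]
wrist lever_pivot 0.58 [277.1  68.8]
wrist keeper_seat 0.91 [278.8   6. ]
scene loop_bar 0.58 [285.8 197.8]
scene loop_tab 0.62 [291.5 192. ]
scene loop_tab 0.18 [117.4 248.9]
scene lever_tip 0.6 [257.6 220.9]
scene lever_tip 0.55 [275.8 213. ]
scene lever_pivot 0.66 [275.1 214. ]
scene keeper_seat 0.45 [288.4 196.4]
side loop_bar 0.47 [284.8 214.4]
side loop_tab 0.67 [280.6 211.4]
side lever_tip 0.5 [312.  203.5]
side lever_pivot 0.72 [295.6 214.1]
side keeper_seat 0.48 [284.6 217.7]
side keeper_seat 0.38 [258.  170.2]
 t 75.28 tcp [ 0.4983 -0.0789  0.1995] th 1.477 open 0.0006 F [ 0.3 -0.1 -0. ] | offset cm [ 7.87 -0.57 -0.04] then roll 0.002
```

>>> {"method": "step_arm", "body": {"deltas": [{"offset":[4,3,-1],"roll":0},{"offset":[4,3,-1],"roll":0},{"offset":[0,0,0],"roll":0},{"offset":[0,0,0],"roll":0}]}}

```text
t: 75.78
tool_pos: [0.5652, -0.0049, 0.2191]
orientation: [-2.322, -2.115, 0.001]
force: [-0.9, -0.6, -0.6]
opening: 0.0004
```

```bash
python3 latch.py v2 | grep -E "wrist|scene|side|open"
cat > fit.py <<'E'
from latch import *
obs=[];
for n in('v1','v2'):
    C,o=pickle.load(open(n+'.pkl','rb')); obs+=[(C[c],c,w,xy,s) for c,w,xy,s in o]
def tg(w):
    L=[]
    for p,c,ww,xy,s in obs:
        if ww==w and (c=='wrist' or s>.45): L.append((p,xy,c,s))
    return L
def robust(w,guess):
    f=lambda X:np.concatenate([(proj(p,loc2w(*X))[0]-xy) for p,xy,c,s in tg(w)])
    r=least_squares(f,guess,loss='soft_l1',f_scale=1.5); print(w,'lx,u,z',r.x.round(4),'res',r.fun.round(1))
robust('loop_bar',[0,-.005,.075]); robust('lever_tip',[0,.09,.0515]); robust('keeper_seat',[0,-.006,.0745]); robust('loop_tab',[0,-.015,.09]); robust('lever_pivot',[0,.04,.048])
print('expected hooked, lever 0:',{k:v.round(4) for k,v in geo(0,2.59).items()})
E
python3 fit.py
```

```text
wrist loop_bar 0.76 [215.8 111.9]
wrist loop_tab 0.81 [209.6 101.8]
wrist lever_tip 0.62 [219.2 204.2]
wrist lever_tip 0.55 [227.9  50.5]
wrist lever_pivot 0.73 [220.9 155.9]
wrist keeper_seat 0.92 [215.1 112. ]
scene loop_bar 0.54 [285.9 201.2]
scene loop_tab 0.48 [292.5 190.3]
scene lever_tip 0.8 [258.8 221.1]
scene lever_tip 0.35 [275.  212.9]
scene lever_pivot 0.63 [275.7 214.3]
scene keeper_seat 0.69 [289.2 198.8]
scene keeper_seat 0.56 [288.1 197.4]
side loop_bar 0.43 [283.2 214. ]
side loop_tab 0.46 [282.2 210.6]
side lever_tip 0.57 [311.9 204.6]
side lever_tip 0.53 [281.7 210.7]
side lever_pivot 0.51 [296.  212.5]
side lever_pivot 0.16 [284.8 217. ]
side keeper_seat 0.57 [285.4 216.9]
 t 76.67 tcp [ 0.5656 -0.0049  0.2195] th 1.477 open 0.0004 F [-0.5 -0.4 -0.5] | offset cm [-0.13 -6.57  1.95] then roll 0.002
loop_bar lx,u,z [-0.0008 -0.0049  0.0758] res [ 0.2  1.5  1.4  0.1 -2.3  0.3 -0.8 -0.1  1.3 -3.3]
lever_tip lx,u,z [-0.0021  0.0868  0.05  ] res [  0.6  -0.6   0.1  -1.  -18.1   6.9  -2.3   2.3   3.   -1.8  -5.7 151.9
  -1.1  -1.2  -2.2   1.2  28.   -4.9]
keeper_seat lx,u,z [-0.0017 -0.0071  0.0725] res [-0.3  1.6 -2.5 -1.4 -0.5 -2.5 -1.5 -0.3 -0.4  1.1 -3.3 -0.6]
loop_tab lx,u,z [-0.0015 -0.0127  0.0935] res [-2.1 -1.1 -0.3 -0.3  0.3 -0.2 -3.1  0.6 -1.9  0.5]
lever_pivot lx,u,z [-0.0017  0.0375  0.0487] res [ 1.4  0.5 -1.2 -1.3 -0.1  0.8 -0.  -0.4 -1.8 -1.6 -0.5  2.4]
expected hooked, lever 0: {'P': array([0.0501, 0.0383]), 'loop_bar': array([-0.0048,  0.0721]), 'loop_tab': array([-0.0136,  0.0923]), 'lever_tip': array([0.09  , 0.0515]), 'lever_pivot': array([0.04 , 0.048])}
```

```bash
python3 -c "
from plant import robot
print(robot.close_job(), robot.read_state()['t'])"
```

```text
the job is handed in; nothing more can be done
the job is handed in; nothing more can be done
```

I put all six weights into their own recesses, shut the lid, hooked the loop over the keeper and pressed the lever down flat. I then handed the job in at about 77 s, with the arm clear of everything.

- **Weights:** before the lid closed, the overhead picture showed every weight in its own recess. My code picked out only the three back-row fins, each within about 1.5 mm of its nest centre. I checked the front row by eye only.
- **Latch:** the loop tab slid in my first grip, so I regripped it lower and harder. The bar then dropped in behind the ridge, and the lever went down to its level height of 51.7 mm under about 13 N.
- **Last checks, from points in three cameras:**

| Point | Measured | Expected when latched |
|---|---|---|
| Lever tip height | 50 mm | 51.5 mm |
| Loop bar, inward of the wall | 4.9 mm | 4.8 mm |
| Loop bar height | 75.8 mm | about 72 mm |

- **Disagreements:** the bar height is about 4 mm off, which I put down to detection noise. An earlier single-view fit put the lever at about 0.1 rad instead of 0, but some of its points were wrong. I had used all 16 pictures by then, so this last check rests on numbers, not on a fresh look.
- **Tape, can and loupe:** I planned no move near them, and the arm never went near any of the three. I did not measure them again at the end.

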